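# Fit the filter cartridge to the bench fume extractor

### The job

The fresh filter cartridge for the bench fume extractor is lying on its side on the bench: stand it upright on the bench and let go of it. Then take it again by the grip bar on its top and fit it in the port on top of the extractor: line its two side pins up with the two entry slots (yellow dots), lower it in, press it down against the spring and turn it clockwise (seen from above) a quarter turn to the stop, and let it spring up so that the pins lock and it stays home when you let go. Do not shift or upset the soldering jig, the dish of parts, the flux bottle or the red basket.

Things in the scene. Friction and masses are not known exactly. Their poses are not given: they have to be found in the camera images.
- cartridge_mid (a point): Filter cartridge, a canister 100 mm tall, 0.16-0.25 kg: white body, dark mesh, blue cap. Point on its axis, 50 mm above the underside of its foot (half-way up). z axis: from foot to grip bar; x axis: along the two pins. Body to 72 mm above the foot, 56 mm across 12 lengthwise ribs (54 mm wide between flats closing along x). At the start it lies on its ribs, axis 27 mm above the bench, x level.
- cartridge_foot (a point): Centre of the underside of the cartridge's foot, a flat black disc 49 mm across that it can stand on; axes as cartridge_mid. At the start the foot end points to the robot, the bar end away from it, within about 40 degrees.
- grip_bar (a point): Centre of the blue grip bar on the cartridge's flat top, 86 mm above the foot; axes as cartridge_mid. The bar is 46 mm long (x), 12 mm thick (y) and 28 mm high, from 72 to 100 mm above the foot.
- cartridge_pin (a point): Centre line of one of the two round side pins (blue, 8 mm in diameter), 30 mm from the axis at +x, 50 mm above the foot; the other is at -x. The pins' ends are 34.5 mm from the axis. Both are alike: a half turn of the cartridge makes no difference.
- port_mouth (a point): Centre of the top face of the round collar of the extractor's filter port, 118 mm above the bench; z up, x axis through the two entry slots (yellow dots). Collar 94 mm across, 8 mm above the deck; bore 59 mm; slots 12 mm wide at +x and -x, open to 43 mm from the centre. Deck of the grey box 250 x 200 mm; a stub 68 mm across stands 46 mm above it, 118 mm from this point.
- port_lock (a point): On the port's axis 8.5 mm below port_mouth, same axes: cartridge_mid is here when locked. With the pins in the slots and resting on the spring plate it is 7 mm above this point, pressed to the stop 9.5 mm below. It can be turned only when 4.5 mm or more below, under the ledge.
- port_green (a point): Top of the port at one of the two green dots, 90 degrees clockwise (seen from above) from the slots, where the pins lock. Pressed down, the cartridge turns clockwise only, to a stop at 92 degrees; from 80 degrees on a notch 4.5 mm high above the pins lets the spring lift it and hold it.
- seal_plate (a joint): How far the spring plate at the bottom of the port's well is pressed down, m: 0 free, 0.0165 at its stop, 0.007 under the locked cartridge. The spring pushes up with about 2.9 N at 0 and 10.4 N at the stop. The well, 60 mm wide, guides the cartridge upright.
- jig: Loose soldering jig, brown base with two aluminium rails of connectors, 100 x 190 x 34 mm, origin under its centre. Leave alone.
- parts_dish: Loose shallow round dish of small metal parts, 120 mm across, 18 mm high, origin under its centre. Leave alone.
- flux_bottle: Loose cream bottle with a red cap, 46 mm across, 115 mm tall, origin under its centre. Leave alone.
- red_basket: Loose red open basket, 252 x 196 x 88 mm over its rim, origin under its centre. Leave alone.
Mind the look-alikes: they are no part of the job. What is shaped like the part that bears cartridge_mid but orange is not meant.

How it is judged:
By the outcome, as a careful person would: the job done as asked, in the order asked, and still so for the second after the job is handed in, with the robot touching nothing.
It also fails if it takes over 72 s, if anything falls off the work surface, if the arm or the gripper's body presses on something with over 40 N, if the wrist force passes 120 N, or if a joint passes its speed limit or range.

### The arm

A 6-joint arm with a two-finger parallel gripper is mounted at the origin on the work surface. World frame = base frame: x ahead of the robot, y to its left, z up, the work surface at z = 0. Lengths are in m, angles in rad, forces in N, time in s.
With the tool pointing down it reaches from about 0.35 to 0.975 m from the base axis. Payload 4.9 kg.
Tool frame: the origin (TCP) lies at the very end of the fingers, on their centre line; the grasp point (between the pads) lies 19 mm behind it; z points along the fingers, x is the direction in which the jaws open and shut, and the axes are right-handed (so a half turn about z gives the same grasp; the last joint's range is limited). The gripper opens to 85 mm and grips with 20 to 120 N. Pads are 22 mm wide; open, the fingers measure 114 mm over their backs; the gripper's body (76 mm by 85 mm) begins 54 mm behind the grasp point. The pads swing forward as they close: fully open they stand 13 mm farther back than shut.
Start: joints at [-1.387, 0.053, 1.613, -0, 1.476, -0.119], TCP at [0.186, -0.597, 0.231] pointing down, gripper open.
Joint ranges: [-3.01, 3.01], [-1.01, 2.22], [0.06, 2.58], [-1.02, 4.17], [0.09, 2.62], [-3.14, 3.14]. Speed limits (rad/s): [2.57, 2.57, 3.14, 3.14, 3.14, 3.14].

### API

Orientations are given as a rotation vector (axis times angle).
In Python, from station import ctrl gives the robot as it stands.
- The arm moves only by the shell command python3 -m handwheel 'ROWS' [OPENING] [FORCE]. ROWS is a JSON object of lists of equal length, an entry for each row: "offset": the shift along the world's x, y, z in units of 40 mm (1.0 is 40 mm), a list of three; "roll": the turn about the world's z in units of 6 degrees (1.0 is 6 degrees). A call has exactly 10 rows; each row is the pose to reach, as a shift and turn from the pose commanded when the call began; what a row does not reach only later rows make up. A row lasts 1/10 s, in which the tool goes at most 50 mm and 8.59 degrees, less where a joint would pass 70% of its speed; a pose out of reach is approached as far as the arm can. A call with a gripper value outside its range is refused whole. OPENING is the finger opening in mm, from 0 to 85.4, set as the call begins (- or left out, the last holds). The fingers move at their own pace and stop on an object; FORCE is the grip in N (left out, the last holds). Time passes only in rows, so rows that repeat a pose let the fingers close, or fill a call up. It gives the time, the measured TCP pose, the force and the opening at its end, in the units of the state.
- ctrl.get_obs(): the state, without advancing time (a new reading comes with each control period).
- ctrl.get_image(name): name is "side" or "top" or "wrist"; returns a dict with "img" (400x640x3 uint8, red, green, blue), "fx", "fy", "cx", "cy" (pixels), "k1" (the pictures are not rectified: a ray, as slopes to the right and down, at radius r is drawn at 1 + k1 r^2 times it, then the intrinsics apply), "T" (4x4, takes a point from camera to world coordinates). Camera axes: x right, y down, z forward; pixel columns grow to the right and rows downward; lengths in m; the calibration is good to about 2 mm. A picture is of the moment at which its call begins. There is no depth.
- ctrl.finish_job(): hands the job in, once; it reports no verdict.
The state is a dict: "t": time; "q": joint angles; "dq": joint speeds; "effort": joint torques, N m; "tool_pos": TCP position; "tool_rot": TCP orientation; "contact_force": force on the tool from outside, world axes, zero at the start; "wrist_torque": the same for the moment, N m; "opening": finger opening in m.
Only numpy, scipy, OpenCV 4.12 (cv2) and the standard library are available. Lean on these libraries where they do the work, as an engineer would, in place of code of your own. Each camera call takes 0.05 s, during which the arm holds its last target.

## Working session

There is one attempt and no reset: what is moved stays moved. The work goes in short steps, Python scripts to look and compute and a shell command to move; the robot and the scene stay as the last step left them, time stands still between calls to the robot, and variables do not carry over. Pictures are saved under pics/ and viewed, and the job is handed in when it is done.

```bash
ls; mkdir -p pics; python3 - <<'E'
from station import ctrl
import cv2
o=ctrl.get_obs()
for k,v in o.items(): print(k,v)
for n in ["side","top","wrist"]:
    d=ctrl.get_image(n); cv2.imwrite(f"pics/{n}0.png",cv2.cvtColor(d["img"],cv2.COLOR_RGB2BGR))
    print(n,d["fx"],d["cx"],d["cy"],d["k1"],d["T"])
E
```

```text
pics
t 0.0
q [-1.38702434e+00  5.33750375e-02  1.61428991e+00  8.88915895e-06
  1.47601539e+00 -1.19021435e-01]
dq [-0.00227623  0.00011194 -0.00149466  0.00068344 -0.00092982  0.00027153]
effort [ 5.46024239e-04 -3.93681514e+01 -3.70175207e+01 -1.52310013e-04
  6.93681897e-03 -5.23428980e-07]
tool_pos [ 0.18624221 -0.5959509   0.2300542 ]
tool_rot [-2.52990995e+00  1.86014666e+00  2.38208877e-03]
contact_force [ 0.41313472 -0.00846631 -0.15495678]
wrist_torque [-0.00691112 -0.0168687   0.04603964]
opening 0.08527568026674862
side 379.86939168012555 322.9222083799166 198.91656922000587 -0.060534161638491346 [[-0.93638675 -0.24122159  0.25493528  0.31741028]
 [-0.35061459  0.61025175 -0.71039582  0.64302562]
 [ 0.01578811 -0.75458926 -0.65600746  0.76570109]
 [ 0.          0.          0.          1.        ]]
top 472.0228773389646 322.1321225597453 193.29283903211874 -0.07972968699121309 [[-2.92139991e-02 -9.93250926e-01  1.12245892e-01  4.39188749e-01]
 [-9.99572934e-01  2.91080119e-02 -2.58328443e-03 -9.63732724e-02]
 [-7.01405101e-04 -1.12273424e-01 -9.93677104e-01  1.29185784e+00]
 [ 0.00000000e+00  0.00000000e+00  0.00000000e+00  1.00000000e+00]]
wrist 318.6073615277064 321.7579707899812 198.6745595625845 -0.021397318680458296 [[ 0.29837573 -0.90759867 -0.2953584   0.26192311]
 [-0.95444124 -0.28493358 -0.08862713 -0.57247469]
 [-0.00371966  0.30834643 -0.95126686  0.37203221]
 [ 0.          0.          0.          1.        ]]
```

View pics/top0.png

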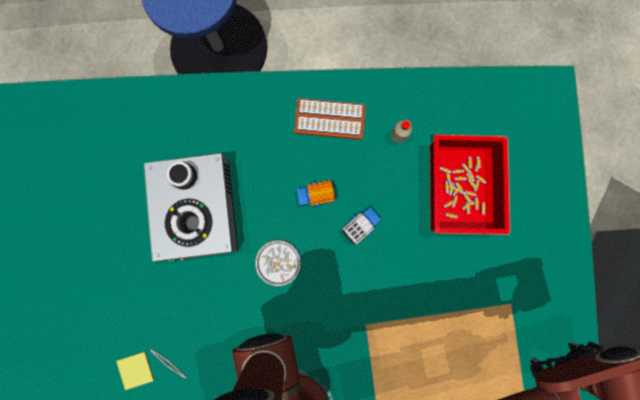

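View pics/side0.png

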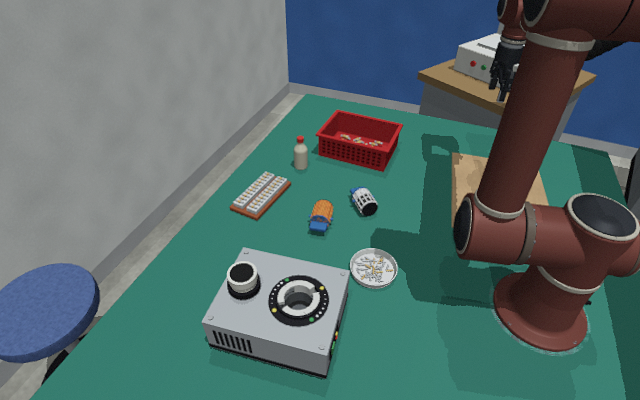

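View pics/wrist0.png

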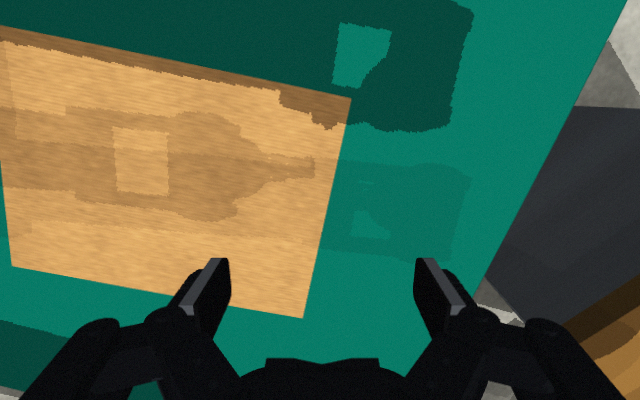

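Candidates in the top view are the white-bodied, blue-capped canister at (362,226) and the orange-bodied one at (316,193). The extractor's white stub at (181,174) is also pale. By the description it's the white one at (362,226). I'll check it in a close crop.

```bash
cat > h.py <<'E'
import numpy as np, cv2
from station import ctrl
def grab(n,save=None):
    d=ctrl.get_image(n); d["bgr"]=cv2.cvtColor(d["img"],cv2.COLOR_RGB2BGR); d["hsv"]=cv2.cvtColor(d["bgr"],cv2.COLOR_BGR2HSV)
    d["T"]=np.array(d["T"])
    if save: cv2.imwrite(f"pics/{save}.png",d["bgr"])
    return d
def ray(d,uv):
    x=(uv[0]-d["cx"])/d["fx"]; y=(uv[1]-d["cy"])/d["fy"]
    r0=np.hypot(x,y); r=r0
    for _ in range(30): r=r0/(1+d["k1"]*r*r)
    s=r/r0 if r0>0 else 1
    v=d["T"][:3,:3]@np.array([x*s,y*s,1]); return d["T"][:3,3],v/np.linalg.norm(v)
def onz(d,uv,z):
    o,v=ray(d,uv); return o+v*(z-o[2])/v[2]
def proj(d,P):
    p=d["T"][:3,:3].T@(np.array(P)-d["T"][:3,3]); x,y=p[:2]/p[2]; f=1+d["k1"]*(x*x+y*y)
    return np.array([d["cx"]+d["fx"]*x*f,d["cy"]+d["fy"]*y*f])
def tri(d1,a,d2,b):
    o1,v1=ray(d1,a);o2,v2=ray(d2,b)
    s=np.linalg.lstsq(np.c_[v1,-v2],o2-o1,rcond=None)[0]
    p,q=o1+s[0]*v1,o2+s[1]*v2
    return (p+q)/2,np.linalg.norm(p-q)
def blobs(mask,amin=15):
    n,l,s,c=cv2.connectedComponentsWithStats(mask.astype(np.uint8))
    return [(s[i,4],c[i].round(1),s[i,:4]) for i in range(1,n) if s[i,4]>=amin]
def crop(d,u0,v0,u1,v1,k,name):
    cv2.imwrite(f"pics/{name}.png",cv2.resize(d["bgr"][v0:v1,u0:u1],None,fx=k,fy=k,interpolation=cv2.INTER_NEAREST))
E
python3 - <<'E'
from h import *
t=grab("top");s=grab("side")
crop(t,280,160,400,260,6,"c1"); crop(t,140,145,240,265,5,"c2")
crop(s,300,180,400,240,7,"c3"); crop(s,200,245,360,375,5,"c4")
for n,d in(("top",t),("side",s)):
    H,S,V=[d["hsv"][...,i].astype(int) for i in range(3)]
    print(n,"blue",blobs((H>98)&(H<118)&(S>130)&(V>80)))
    print("yel",blobs((H>20)&(H<35)&(S>150)&(V>150),2)); print("grn",blobs((H>50)&(H<75)&(S>120)&(V>120),2))
E
```

```text
top blue [(np.int32(2306), array([186.5,  13.8]), array([143,   0,  90,  34], dtype=int32)), (np.int32(179), array([302.4, 195.8]), array([296, 187,  13,  18], dtype=int32)), (np.int32(183), array([371.7, 215.9]), array([362, 207,  19,  19], dtype=int32))]
yel [(np.int32(2), array([469. , 161.5]), array([469, 161,   1,   2], dtype=int32)), (np.int32(7), array([477.6, 161.7]), array([477, 160,   2,   4], dtype=int32)), (np.int32(7), array([466., 168.]), array([465, 167,   3,   3], dtype=int32)), (np.int32(5), array([444.8, 169.6]), array([444, 169,   3,   2], dtype=int32)), (np.int32(4), array([457.8, 171.2]), array([457, 171,   3,   2], dtype=int32)), (np.int32(6), array([447.5, 176. ]), array([447, 175,   2,   3], dtype=int32)), (np.int32(12), array([470.3, 176.5]), array([469, 175,   4,   4], dtype=int32)), (np.int32(4), array([460.5, 178. ]), array([459, 178,   4,   1], dtype=int32)), (np.int32(5), array([480.8, 179.2]), array([480, 178,   3,   3], dtype=int32)), (np.int32(7), array([472., 184.]), array([471, 183,   3,   3], dtype=int32)), (np.int32(18), array([449. , 186.8]), arr
[... 1219 characters left out ...]
 6,   1], dtype=int32))]
side blue [(np.int32(16322), array([379.4,  41.5]), array([286,   0, 213, 105], dtype=int32)), (np.int32(5540), array([610.4,  98.1]), array([563,  42,  77, 106], dtype=int32)), (np.int32(38), array([355.3, 189.1]), array([350, 186,  16,   8], dtype=int32)), (np.int32(184), array([318.1, 224.4]), array([309, 216,  19,  16], dtype=int32))]
yel []
grn [(np.int32(2), array([484.5,  65.5]), array([484,  65,   2,   2], dtype=int32)), (np.int32(10), array([286.5, 279.2]), array([285, 278,   4,   3], dtype=int32)), (np.int32(12), array([311. , 319.2]), array([309, 318,   5,   4], dtype=int32)), (np.int32(11), array([332.9, 344.8]), array([332, 342,   3,   7], dtype=int32))]
```

View pics/c1.png

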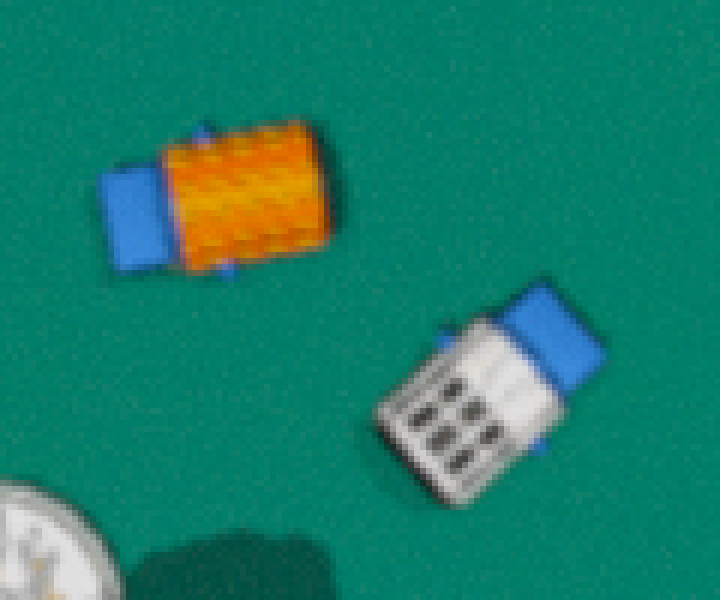

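View pics/c2.png

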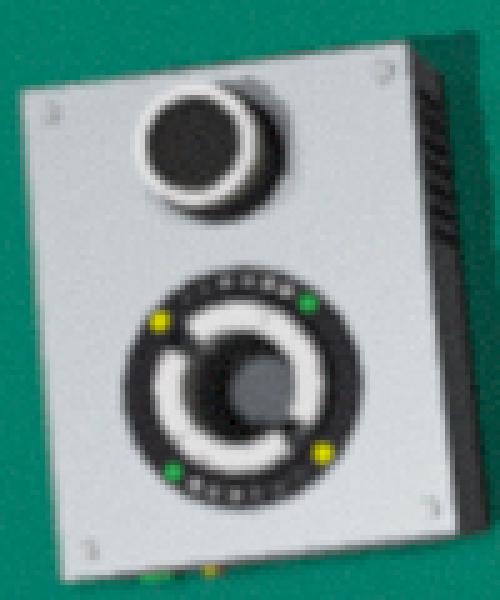

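View pics/c4.png

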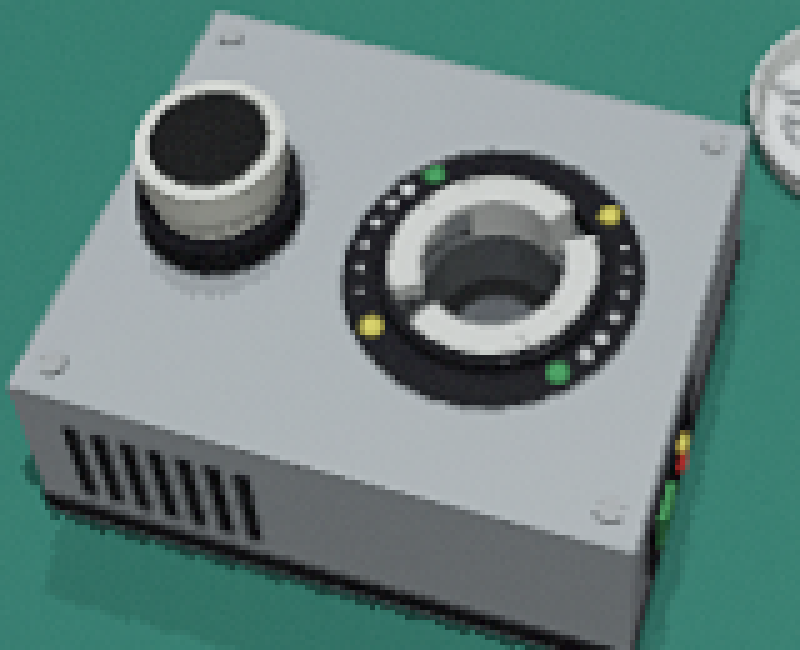

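View pics/c3.png

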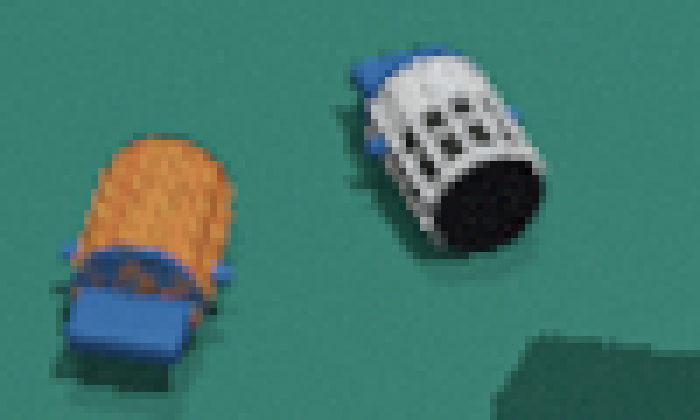

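```bash
python3 - <<'E'
from h import *
t=grab("top");s=grab("side")
# bar
H,S,V=[t["hsv"][...,i].astype(int) for i in range(3)]
m=((H>98)&(H<118)&(S>110)&(V>70)).astype(np.uint8); m[:, :340]=0;m[:205]=0;m[240:]=0;m[:,400:]=0
print(blobs(m,3))
for z in(.033,):
    c,l=cv2.connectedComponents(m)[0:2]
    ys,xs=np.where(l==np.bincount(l[l>0]).argmax())
    P=np.array([onz(t,(x,y),z)[:2] for x,y in zip(xs,ys)],np.float32)
    print("bar",P.mean(0),cv2.minAreaRect(P*1000),len(xs))
a=onz(t,(280+444/6,160+341/6),.027);b=onz(t,(280+540/6,160+447/6),.027)
print("pins",a,b,(a+b)/2,np.linalg.norm(a-b),np.degrees(np.arctan2(*(b-a)[[1,0]])))
foot=onz(t,(280+420/6,160+460/6),.04);print("foot-ish",foot)
# port
ty=[(171.1,208.9),(204,235.2)];tg=[(201.1,205.1),(174,239)]
sy=[(200+609/5,245+215/5),(200+371/5,245+325/5)];sg=[(286.5,279.2),(311,319.2)]
for z in(.111,.118):
    Y=[onz(t,p,z) for p in ty];G=[onz(t,p,z) for p in tg]
    print(z,"top Y",Y,"G",G,"c",np.mean(Y+G,0),"ang",np.degrees(np.arctan2(*(Y[1]-Y[0])[[1,0]])),np.linalg.norm(Y[0]-Y[1]))
    Y2=[onz(s,p,z) for p in sy];G2=[onz(s,p,z) for p in sg]
    print("side c",np.mean(Y2+G2,0),"ang",np.degrees(np.arctan2(*(Y2[0]-Y2[1])[[1,0]])),np.linalg.norm(Y2[0]-Y2[1]))
for p in ty:
  for q in sy: print("tri",tri(t,p,s,q))
print("dish",onz(t,(278,262),.01),"orange bar",onz(t,(302.4,195.8),.033), "bottle",onz(t,(402,130),.1))
E
```

```text
[(np.int32(184), array([371.6, 216. ]), array([362, 207,  19,  19], dtype=int32)), (np.int32(7), array([354., 216.]), array([353, 215,   3,   3], dtype=int32)), (np.int32(4), array([369.5, 234. ]), array([369, 233,   2,   3], dtype=int32))]
bar [ 0.5164469  -0.23004918] ((516.6239624023438, -230.20021057128906), (46.42045974731445, 28.358469009399414), 39.63720703125) 184
pins [ 0.51602955 -0.18326851  0.027     ] [ 0.46747747 -0.22436427  0.027     ] [ 0.49175351 -0.20381639  0.027     ] 0.06360947654743815 -139.7545402821312
foot-ish [ 0.46308187 -0.16990583  0.04      ]
0.111 top Y [array([0.54405191, 0.2836592 , 0.111     ]), array([0.47556299, 0.19969554, 0.111     ])] G [array([0.55154548, 0.20684043, 0.111     ]), array([0.46795322, 0.27598117, 0.111     ])] c [0.5097784  0.24154408 0.111     ] ang -129.20402471174324 0.10835418457014523
side c [0.51027898 0.23993703 0.111     ] ang -129.66294578012747 0.10798479177511161
0.118 top Y [array([0.54343029, 0.28140641, 0.118     ]), array([0.47534737, 0.19794047, 0.118     ])] G [array([0.55087945, 0.20504301, 0.118     ]), array([0.4677827 , 0.27377389, 0.118     ])] c [0.50935995 0.23954094 0.118     ] ang -129.20402471174327 0.10771187245953662
side c [0.50821685 0.24424681 0.118     ] ang -129.66294578012747 0.10683022894747644
tri (array([0.4976965 , 0.2518378 , 0.18592672]), np.float64(0.08007951613060046))
tri (array([0.54367603, 0.28294899, 0.11299143]), np.float64(0.000414641067080147))
tri (array([0.475269  , 0.19938687, 0.11197038]), np.float64(0.0005420613676432142))
tri (array([0.52071397, 0.23362549, 0.04878003]), np.float64(0.09321313768705136))
dish [0.40118937 0.02463526 0.01      ] orange bar [ 0.57617415 -0.04653433  0.033     ] bottle [ 0.73264363 -0.3110349   0.1       ]
```

```bash
python3 -m handwheel '{"offset":[[0.8,0.85,0],[1.6,1.7,0],[2.5,2.6,0],[3.4,3.6,0],[4.3,4.5,0],[5.2,5.4,0],[6.1,6.4,-0.3],[7,7.4,-0.5],[7.8,8.2,-0.7],[8.43,8.94,-0.75]],"roll":[1.3,2.6,3.9,5.2,6.5,7.8,9.1,10.4,11.7,13]}' 85 20
python3 -m handwheel '{"offset":[[0,0,0],[0,0,0],[0,0,0],[0,0,0],[0,0,0],[0,0,0],[0,0,0],[0,0,0],[0,0,0],[0,0,0]],"roll":[1.2,2.4,3.6,4.8,5.8,5.8,5.8,5.8,5.8,5.8]}'
python3 - <<'E'
from h import *
grab("wrist","w1")
o=ctrl.get_obs();print(o["q"],o["tool_rot"],np.degrees(2*np.arctan2(o["tool_rot"][1],o["tool_rot"][0])))
E
```

```text
t: 1.35
tool_pos: [0.524, -0.2376, 0.2006]
tool_rot: [-3.138, -0.155, 0.001]
contact_force: [0.4, -0.6, -0.1]
opening: 0.085
t: 2.35
tool_pos: [0.5231, -0.2395, 0.2014]
tool_rot: [2.951, 1.077, -0.0]
contact_force: [-0.5, 0.2, -0.4]
opening: 0.085
[-5.58711908e-01 -4.47633951e-02  1.76101530e+00 -1.28529061e-05
  1.42534809e+00 -1.25896734e+00] [ 2.95098591e+00  1.07762418e+00 -2.28531831e-05] 40.121787378015625
```

View pics/w1.png

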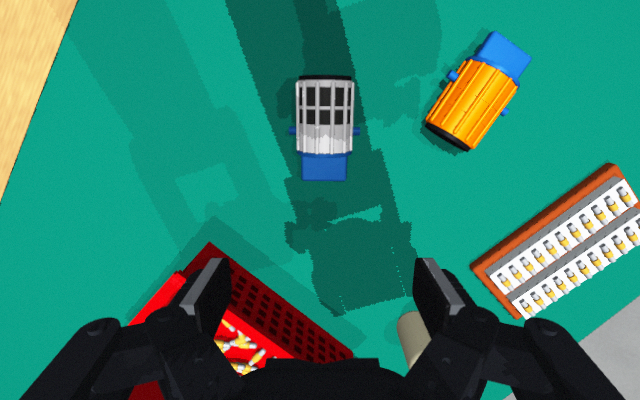

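```bash
python3 - <<'E'
from h import *
w=grab("wrist"); T=ctrl.get_obs()["tool_pos"]
H,S,V=[w["hsv"][...,i].astype(int) for i in range(3)]
m=((H>98)&(H<120)&(S>130)&(V>80)).astype(np.uint8); m[:, 380:]=0;m[200:]=0;m[:,:270]=0
print(blobs(m,5))
l=cv2.connectedComponents(m)[1]
ys,xs=np.where(l==np.bincount(l[l>0]).argmax())
P=np.array([onz(w,(x,y),.033)[:2] for x,y in zip(xs,ys)],np.float32)
r=cv2.minAreaRect(P*1000);print("bar",r,P.mean(0))
a=onz(w,(293,131),.027);b=onz(w,(357,131),.027);print("pins",(a+b)/2,np.linalg.norm(a-b),np.degrees(np.arctan2(*(b-a)[[1,0]])))
f=onz(w,(324.5,77),.05);print(f)
E
```

```text
[(np.int32(55), array([292.1, 130. ]), array([289, 126,   7,   9], dtype=int32)), (np.int32(56), array([356. , 130.5]), array([353, 127,   7,   8], dtype=int32)), (np.int32(1274), array([323.4, 166.5]), array([297, 151,  55,  30], dtype=int32))]
bar ((516.3721923828125, -227.48638916015625), (52.799285888671875, 29.20684051513672), 40.133846282958984) [ 0.5165181  -0.22846504]
pins [ 0.49571248 -0.201445    0.027     ] 0.06252632393597138 40.13777450222075
[ 0.46395702 -0.16503833  0.05      ]
```

```bash
python3 -m handwheel '{"offset":[[0.02,0.02,-0.8],[0.02,0.02,-1.6],[0.02,0.02,-2.4],[0.02,0.02,-3.2],[0.02,0.02,-3.9],[0.02,0.02,-4.3],[0.02,0.02,-4.5],[0.02,0.02,-4.5],[0.02,0.02,-4.5],[0.02,0.02,-4.5]],"roll":[0,0,0,0,0,0,0,0,0,0]}' 60 20
python3 -m handwheel '{"offset":[[0,0,0],[0,0,0],[0,0,0],[0,0,0],[0,0,0],[0,0,0],[0,0,0],[0,0,0],[0,0,0],[0,0,0]],"roll":[0,0,0,0,0,0,0,0,0,0]}' 44 20
python3 - <<'E'
from h import *
grab("wrist","w2")
E
```

```text
t: 3.45
tool_pos: [0.5252, -0.2394, 0.0232]
tool_rot: [2.948, 1.077, 0.003]
contact_force: [0.1, 0.4, 0.3]
opening: 0.0603
t: 4.45
tool_pos: [0.525, -0.2395, 0.0224]
tool_rot: [2.949, 1.077, 0.003]
contact_force: [3.0, -2.6, 5.9]
opening: 0.0454
```

View pics/w2.png

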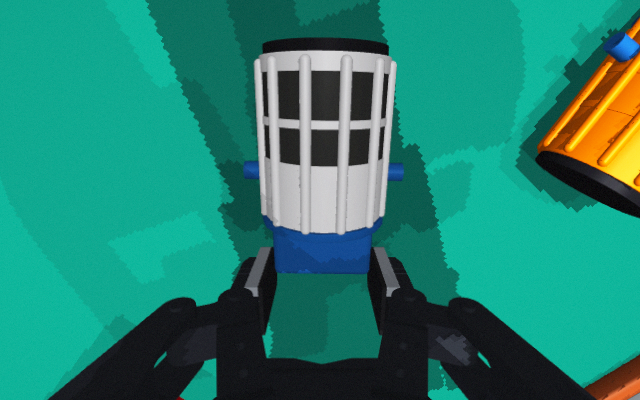

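```bash
python3 -m handwheel '{"offset":[[0,0,0.1],[0,0,0.2],[0,0,0.3],[0,0,0.4],[0,0,0.5],[0,0,0.6],[0,0,0.7],[0,0,0.8],[0,0,0.8],[0,0,0.8]],"roll":[0,0,0,0,0,0,0,0,0,0]}'
python3 - <<'E'
from h import *
grab("wrist","w3");d=grab("side");crop(d,300,140,420,240,6,"s3")
E
```

```text
t: 5.5
tool_pos: [0.5239, -0.2387, 0.0535]
tool_rot: [2.951, 1.078, 0.0]
contact_force: [-0.4, 1.0, -2.3]
opening: 0.0451
```

View pics/w3.png

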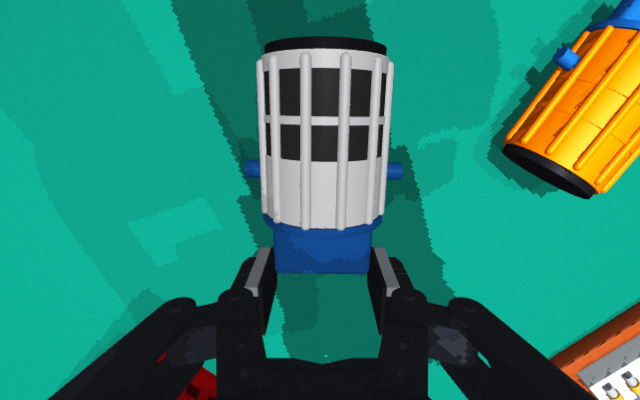

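View pics/s3.png

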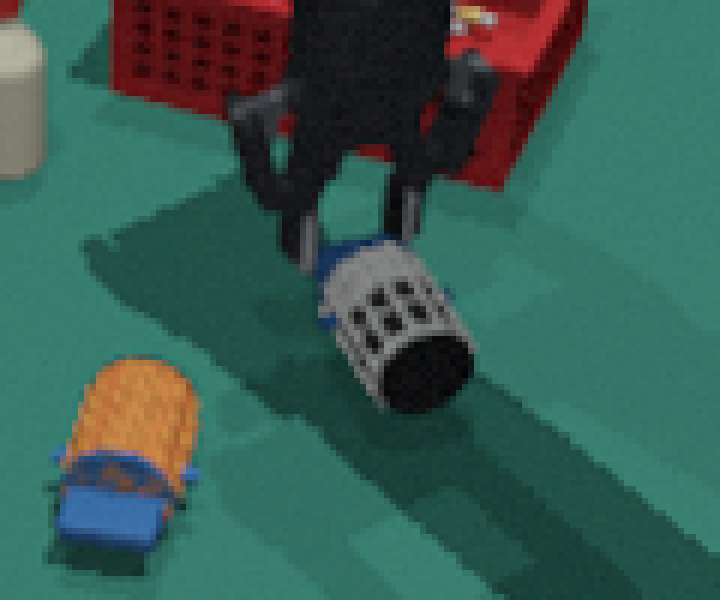

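```bash
python3 -m handwheel '{"offset":[[0,0,0],[0,0,0],[0,0,0],[0,0,0],[0,0,0],[0,0,0],[0,0,0],[0,0,0],[0,0,0],[0,0,0]],"roll":[0,0,0,0,0,0,0,0,0,0]}' 45.4 20
python3 - <<'E'
from h import *
grab("wrist","w4")
E
```

```text
t: 6.6
tool_pos: [0.5239, -0.2387, 0.0534]
tool_rot: [2.951, 1.078, -0.0]
contact_force: [-0.6, -0.1, -0.5]
opening: 0.0455
```

View pics/w4.png

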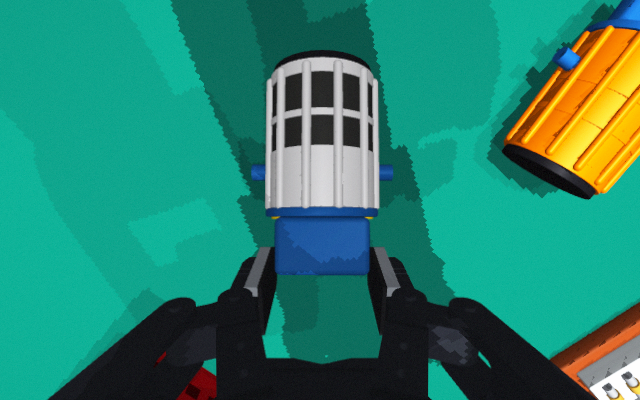

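```bash
python3 -m handwheel '{"offset":[[-0.02,0.03,0.05],[-0.05,0.06,0.1],[-0.08,0.1,0.15],[-0.11,0.13,0.2],[-0.14,0.17,0.25],[-0.17,0.21,0.3],[-0.2,0.25,0.34],[-0.23,0.28,0.36],[-0.23,0.28,0.36],[-0.23,0.28,0.36]],"roll":[0,0,0,0,0,0,0,0,0,0]}' 45.4 20
python3 - <<'E'
from h import *
grab("wrist","w5");d=grab("side");crop(d,300,140,420,240,6,"s5")
E
```

```text
t: 7.65
tool_pos: [0.5148, -0.2275, 0.0678]
tool_rot: [2.951, 1.078, 0.0]
contact_force: [0.3, -0.1, -1.2]
opening: 0.0454
```

View pics/w5.png

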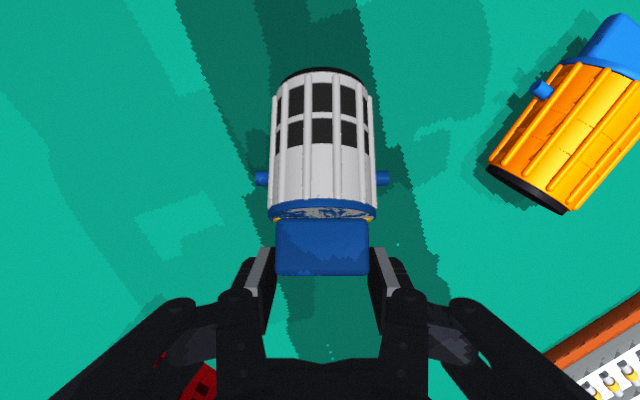

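View pics/s5.png

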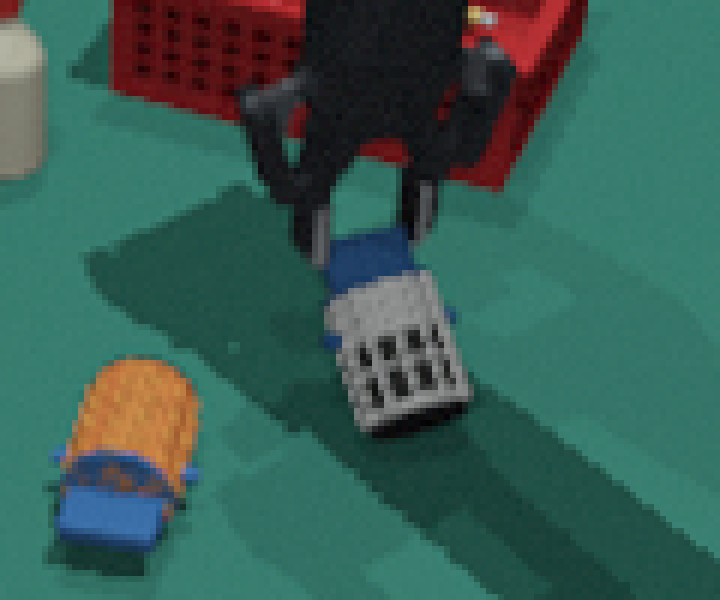

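```bash
python3 -m handwheel '{"offset":[[-0.04,0.05,0.05],[-0.08,0.1,0.1],[-0.12,0.15,0.14],[-0.16,0.2,0.18],[-0.2,0.25,0.22],[-0.25,0.3,0.26],[-0.3,0.36,0.29],[-0.35,0.42,0.32],[-0.35,0.42,0.32],[-0.35,0.42,0.32]],"roll":[0,0,0,0,0,0,0,0,0,0]}' 45.4 20
python3 - <<'E'
from h import *
grab("wrist","w6");d=grab("side");crop(d,300,140,420,240,6,"s6")
E
```

```text
t: 8.75
tool_pos: [0.5006, -0.2105, 0.0805]
tool_rot: [-2.951, -1.078, 0.0]
contact_force: [0.4, 0.6, -1.4]
opening: 0.0455
```

View pics/w6.png

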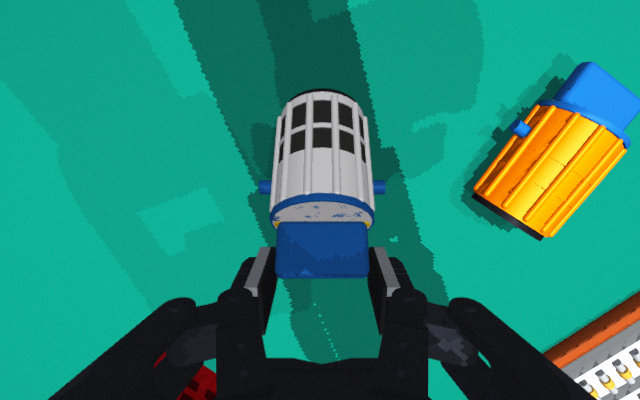

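View pics/s6.png

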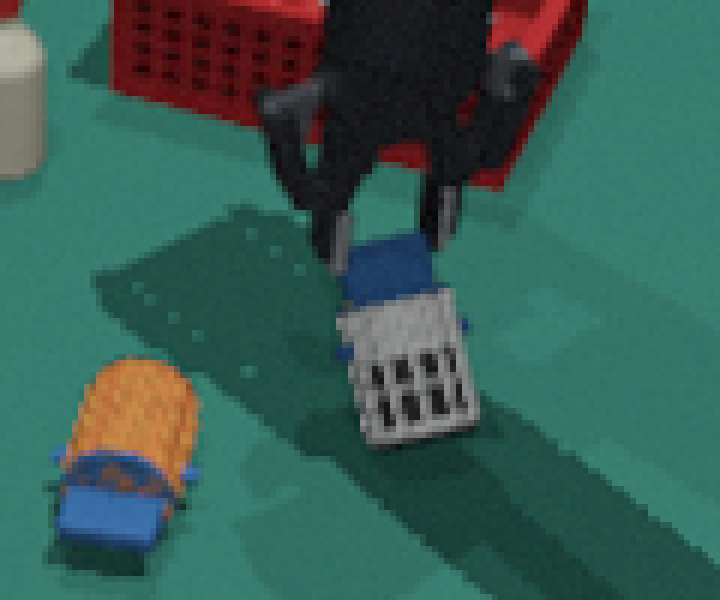

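```bash
python3 -m handwheel '{"offset":[[-0.06,0.07,0.04],[-0.12,0.14,0.08],[-0.18,0.21,0.11],[-0.24,0.28,0.13],[-0.3,0.35,0.15],[-0.36,0.42,0.17],[-0.42,0.49,0.18],[-0.47,0.56,0.19],[-0.47,0.56,0.19],[-0.47,0.56,0.19]],"roll":[0,0,0,0,0,0,0,0,0,0]}' 45.4 20
python3 - <<'E'
from h import *
grab("wrist","w7");d=grab("side");crop(d,300,140,420,240,6,"s7")
E
```

```text
t: 9.85
tool_pos: [0.4819, -0.1882, 0.0882]
tool_rot: [2.95, 1.079, 0.0]
contact_force: [-0.5, -0.4, -2.4]
opening: 0.0454
```

View pics/w7.png

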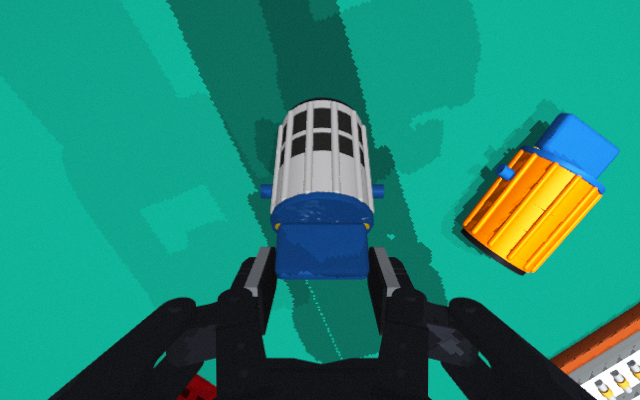

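View pics/s7.png

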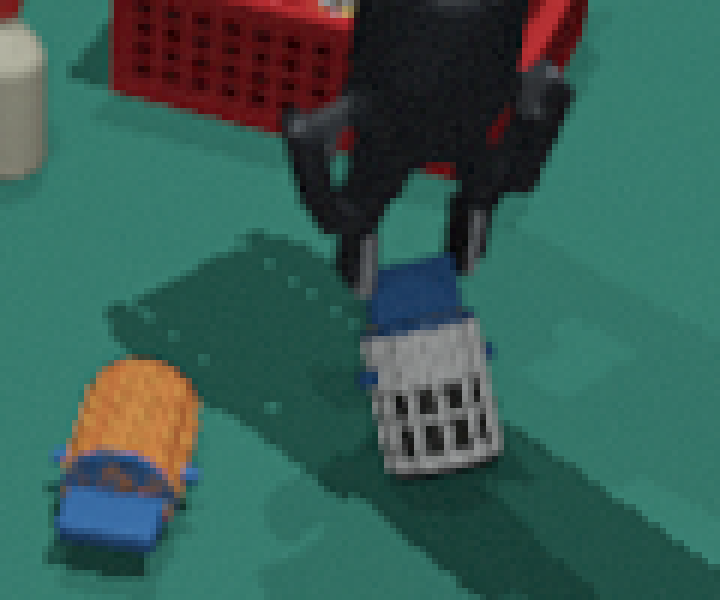

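```bash
python3 - <<'E'
from h import *
w=grab("wrist");s=grab("side")
sp=[(361.5,203.2),(381.3,198.3)];wp=[(265,191),(378,190)]
for a in wp:
  for b in sp: print(a,b,tri(w,a,s,b))
E
```

```text
(265, 191) (361.5, 203.2) (array([ 0.46745403, -0.19257075,  0.02293307]), np.float64(0.05387569000793302))
(265, 191) (381.3, 198.3) (array([ 0.43886571, -0.18733394,  0.05783768]), np.float64(0.0015633087786683358))
(378, 190) (361.5, 203.2) (array([ 0.48615399, -0.14542809,  0.05907333]), np.float64(0.002608951324535758))
(378, 190) (381.3, 198.3) (array([ 0.44942624, -0.13672157,  0.11009323]), np.float64(0.04084493154804117))
```

```bash
python3 -m handwheel '{"offset":[[0,0,-0.05],[0,0,-0.1],[-0.05,0.06,-0.09],[-0.1,0.12,-0.07],[-0.15,0.18,-0.05],[-0.2,0.24,-0.03],[-0.25,0.3,-0.01],[-0.3,0.36,0],[-0.35,0.42,0.0],[-0.4,0.48,0.0]],"roll":[0,0,0,0,0,0,0,0,0,0]}' 45.4 20
python3 - <<'E'
from h import *
grab("wrist","w8");d=grab("side");crop(d,300,140,420,240,6,"s8")
E
```

```text
t: 11.05
tool_pos: [0.4674, -0.1699, 0.0904]
tool_rot: [2.947, 1.077, 0.004]
contact_force: [0.9, -2.4, 9.7]
opening: 0.0454
```

View pics/w8.png

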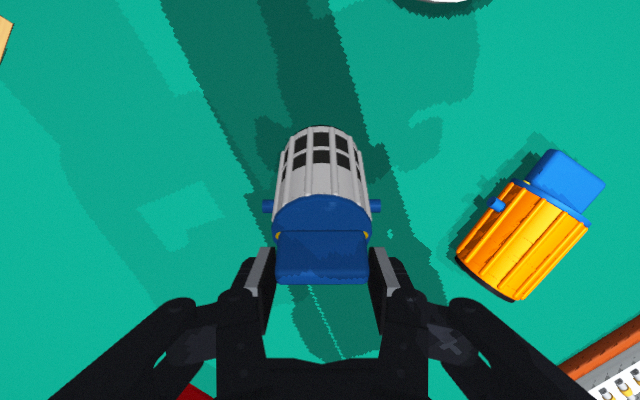

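View pics/s8.png

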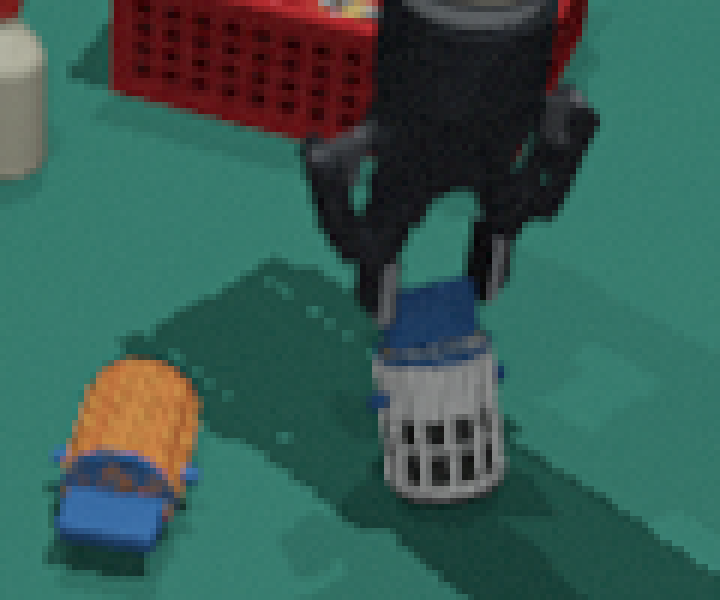

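```bash
python3 -m handwheel '{"offset":[[-0.05,0.06,0],[-0.1,0.12,0.01],[-0.16,0.19,0.01],[-0.22,0.26,0.01],[-0.28,0.33,0],[-0.33,0.39,0],[-0.38,0.45,-0.01],[-0.43,0.51,-0.02],[-0.43,0.51,-0.02],[-0.43,0.51,-0.02]],"roll":[0,0,0,0,0,0,0,0,0,0]}' 45.4 20
python3 - <<'E'
from h import *
grab("wrist","w9");d=grab("side");crop(d,300,140,420,240,6,"s9")
E
```

```text
t: 12.15
tool_pos: [0.4504, -0.1491, 0.0902]
tool_rot: [2.948, 1.078, 0.005]
contact_force: [-0.2, -0.4, 12.3]
opening: 0.0458
```

View pics/w9.png

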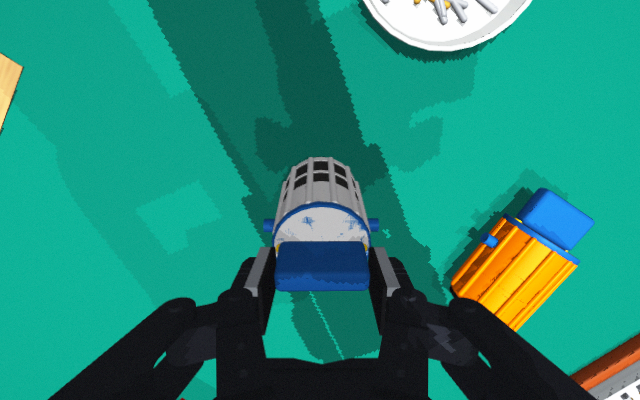

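View pics/s9.png

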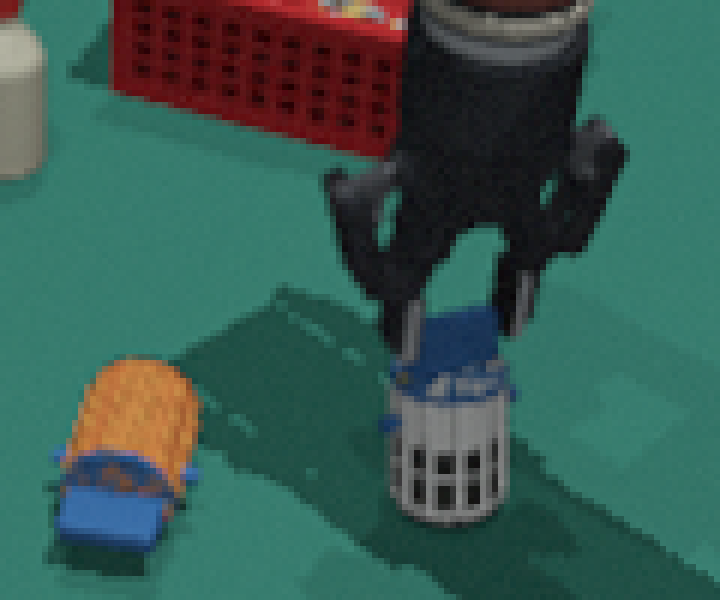

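```bash
python3 -m handwheel '{"offset":[[-0.02,0.02,0],[-0.04,0.05,0],[-0.06,0.08,0],[-0.08,0.1,0],[-0.1,0.12,0],[-0.12,0.14,0],[-0.12,0.14,0],[-0.12,0.14,0.02],[-0.12,0.14,0.04],[-0.12,0.14,0.05]],"roll":[0,0,0,0,0,0,0,0,0,0]}' 45.4 20
python3 -m handwheel '{"offset":[[0,0,0],[0,0,0],[0,0,0],[0,0,0],[0,0,0],[0,0,0.1],[0,0,0.3],[0,0,0.6],[0,0,1],[0,0,1.5]],"roll":[0,0,0,0,0,0,0,0,0,0]}' 60 20
python3 - <<'E'
from h import *
grab("wrist","w10");d=grab("side");crop(d,300,140,420,240,6,"s10")
E
```

```text
t: 13.25
tool_pos: [0.4437, -0.1424, 0.089]
tool_rot: [-2.95, -1.078, -0.0]
contact_force: [1.2, 0.9, 0.6]
opening: 0.0453
t: 14.25
tool_pos: [0.4438, -0.143, 0.1505]
tool_rot: [-2.951, -1.078, 0.0]
contact_force: [-0.3, -0.6, -0.2]
opening: 0.0599
```

View pics/w10.png

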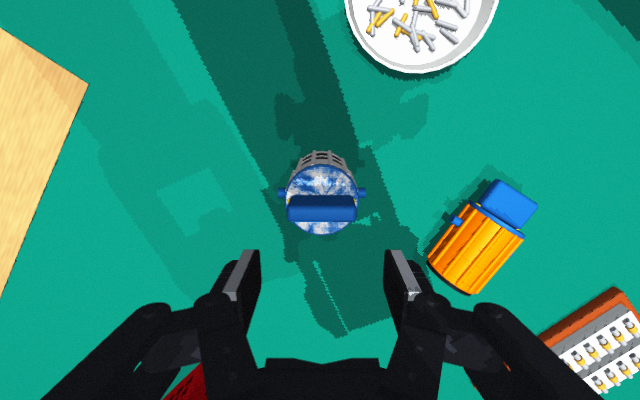

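View pics/s10.png

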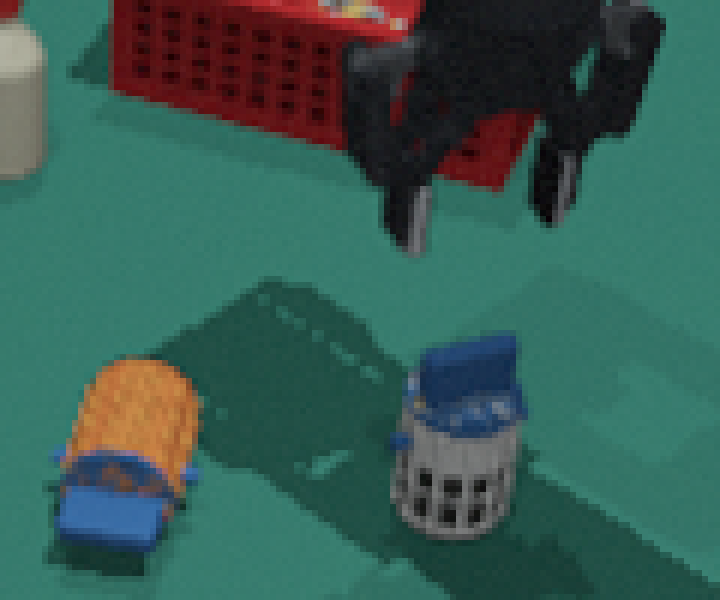

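```bash
python3 - <<'E'
from h import *
w=grab("wrist");crop(w,270,140,380,250,5,"c5")
p=onz(w,(321.5,214),.1);print(p)
a=onz(w,(288,214),.1);b=onz(w,(357,214),.1);print(a,b,np.linalg.norm(a-b),np.degrees(np.arctan2(*(b-a)[[1,0]])))
t=grab("top");crop(t,320,200,420,300,6,"c6")
E
```

```text
[ 0.44311427 -0.14000413  0.1       ]
[ 0.42633047 -0.15413574  0.1       ] [ 0.46091783 -0.12502117  0.1       ] 0.045209989208101625 40.08963772037606
```

View pics/c5.png

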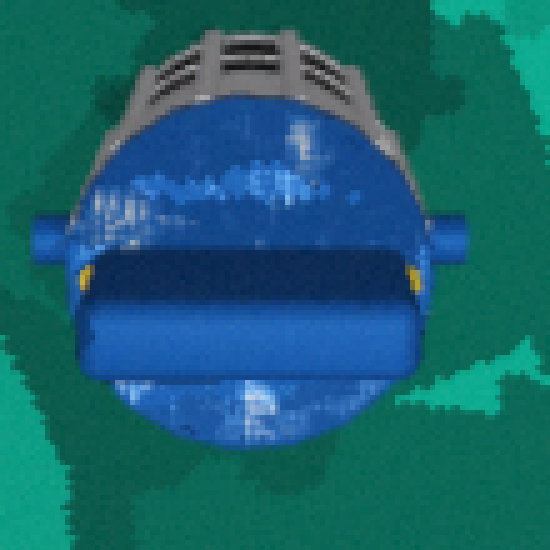

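```bash
python3 - <<'E'
from h import *
w=grab("wrist")
print(onz(w,(320.2,208),.1),ctrl.get_obs()["tool_pos"])
E
python3 -m handwheel '{"offset":[[0,0,0],[0,0,0],[0,0,0],[0,0,0],[0,0,0],[0,0,0],[0,0,0],[0,0,0],[0,0,0],[0,0,0]],"roll":[-1.3,-2.6,-3.9,-5.2,-6.5,-7.8,-9.1,-10.4,-11.7,-13]}' 60 20
python3 -m handwheel '{"offset":[[0,0,0],[0,0,0],[0,0,0],[0,0,0],[0,0,0],[0,0,0],[0,0,0],[0,0,0],[0,0,0],[0,0,0]],"roll":[-1,-2,-2,-2,-2,-2,-2,-2,-2,-2]}' 40 20
python3 - <<'E'
from h import *
w=grab("wrist","w11");crop(w,230,140,390,260,5,"c7")
o=ctrl.get_obs();print(o["q"],o["tool_pos"],np.degrees(2*np.arctan2(o["tool_rot"][1],o["tool_rot"][0])))
E
```

```text
[ 0.4369177  -0.13537334  0.1       ] [ 0.44374203 -0.1429911   0.14916664]
t: 15.5
tool_pos: [0.4431, -0.1427, 0.1478]
tool_rot: [-2.969, 1.027, 0.004]
contact_force: [-0.6, 0.3, 0.6]
opening: 0.0601
t: 16.5
tool_pos: [0.4439, -0.1431, 0.1494]
tool_rot: [-2.849, 1.324, -0.0]
contact_force: [-0.7, 0.2, -0.2]
opening: 0.0401
[-4.71566844e-01 -2.77166486e-01  2.05535015e+00 -5.04296132e-06
  1.36337258e+00  3.98416605e-01] [ 0.44391138 -0.14307857  0.14939612] -49.84632041495927
```

View pics/w11.png

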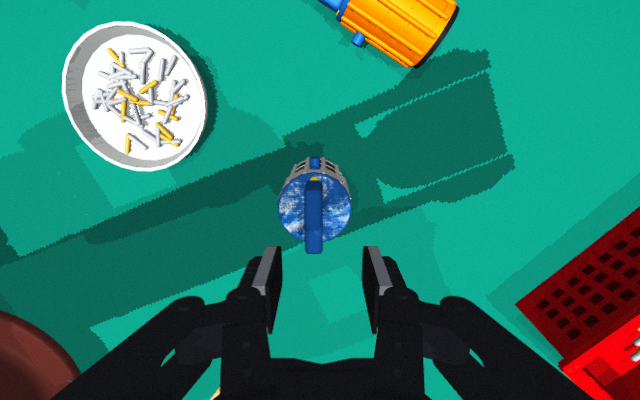

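View pics/c7.png

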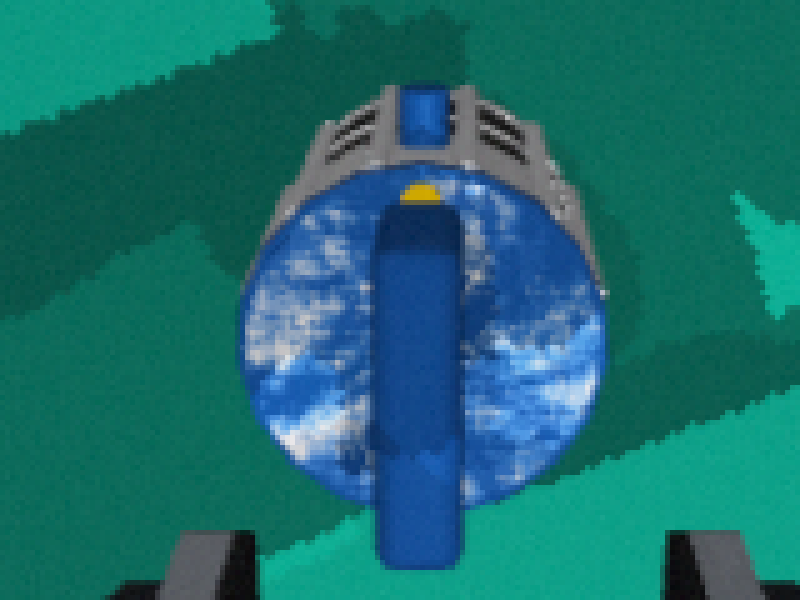

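```bash
python3 - <<'E'
from h import *
w=grab("wrist")
print(proj(w,(.4369,-.1354,.1)), onz(w,(314,216),.1))
E
```

```text
[306.32423246 224.85001992] [ 0.44483409 -0.13527626  0.1       ]
```

```bash
python3 - <<'E'
from h import *
w=grab("wrist");o=ctrl.get_obs();T=o["tool_pos"]
print("now",onz(w,(313.6,221.8),.1), proj(w,(T[0],T[1],.1)),proj(w,(T[0],T[1],.165)))
R=cv2.Rodrigues(np.array(o["tool_rot"]))[0]; print("cam in tool",R.T@(w["T"][:3,3]-T), (R.T@w["T"][:3,:3]).round(3).tolist())
t=grab("top");H,S,V=[t["hsv"][...,i].astype(int) for i in range(3)]
print(proj(t,(.44,-.138,.1)));crop(t,300,205,380,265,10,"c8")
E
```

```text
now [ 0.4415813  -0.13763825  0.1       ] [322.33174258 224.29008831] [322.31683394 279.2594937 ]
cam in tool [-4.66304749e-05 -7.93124433e-02 -1.41861979e-01] [[1.0, 0.001, -0.002], [-0.0, 0.951, 0.308], [0.002, -0.308, 0.951]]
[339.01826145 245.75559103]
```

View pics/c8.png

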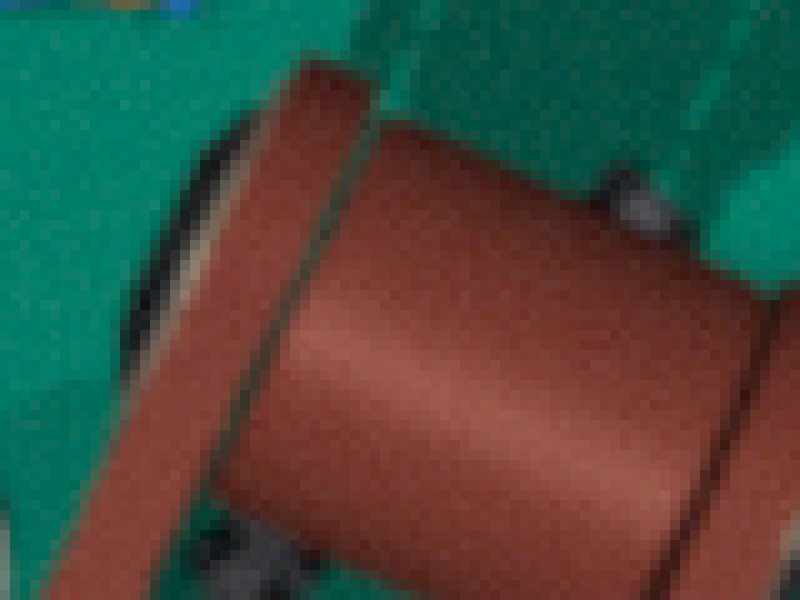

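```bash
python3 -m handwheel '{"offset":[[-0.1,0.1,-0.2],[-0.1,0.1,-0.5],[-0.1,0.1,-0.8],[-0.1,0.1,-1.1],[-0.1,0.1,-1.4],[-0.1,0.1,-1.6],[-0.1,0.1,-1.75],[-0.1,0.1,-1.82],[-0.1,0.1,-1.82],[-0.1,0.1,-1.82]],"roll":[0,0,0,0,0,0,0,0,0,0]}' 40 20
python3 -m handwheel '{"offset":[[0,0,0],[0,0,0],[0,0,0],[0,0,0],[0,0,0],[0,0,0],[0,0,0],[0,0,0],[0,0,0],[0,0,0]],"roll":[0,0,0,0,0,0,0,0,0,0]}' 5 60
python3 - <<'E'
from h import *
w=grab("wrist","w12");d=grab("side");crop(d,300,140,420,240,6,"s12")
E
```

```text
t: 17.7
tool_pos: [0.4403, -0.1393, 0.077]
tool_rot: [2.849, -1.324, 0.001]
contact_force: [0.2, -0.1, 0.7]
opening: 0.0401
t: 18.7
tool_pos: [0.4403, -0.1392, 0.0772]
tool_rot: [-2.849, 1.324, -0.001]
contact_force: [-0.6, 1.0, 5.2]
opening: 0.0109
```

View pics/w12.png

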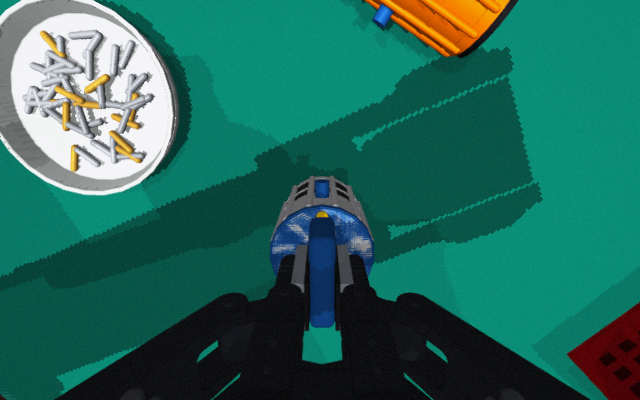

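View pics/s12.png

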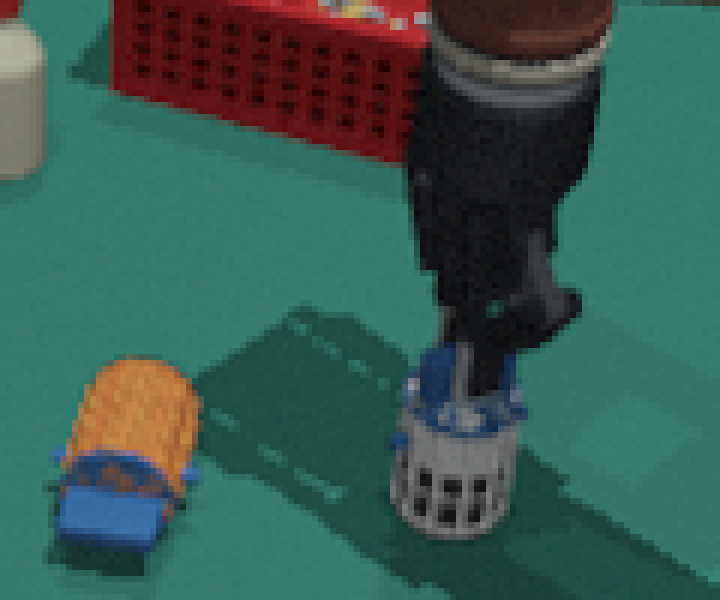

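```bash
python3 -m handwheel '{"offset":[[0,0,0.3],[0,0,0.9],[0,0,1.6],[0,0,2.4],[0,0,3.2],[0.1,0.6,4],[0.2,1.3,4.6],[0.4,2.2,5],[0.6,3.2,5],[0.8,4.2,5]],"roll":[0,0,0,0,0,0,0.4,0.8,1.3,1.77]}' 5 60
python3 -m handwheel '{"offset":[[0.2,0.9,0],[0.35,1.8,0],[0.5,2.7,0],[0.6,3.4,0],[0.75,4.1,0],[0.85,4.7,0],[0.93,5.1,0],[0.93,5.3,0],[0.93,5.3,0],[0.93,5.3,0]],"roll":[0,0,0,0,0,0,0,0,0,0]}'
python3 - <<'E'
from h import *
w=grab("wrist","w13");d=grab("side","s13");t=grab("top","t13")
o=ctrl.get_obs();print(o["q"],o["tool_pos"],np.degrees(2*np.arctan2(o["tool_rot"][1],o["tool_rot"][0])))
E
```

```text
t: 19.8
tool_pos: [0.4718, 0.0302, 0.2772]
tool_rot: [-2.96, 1.053, -0.002]
contact_force: [0.5, 0.5, -2.5]
opening: 0.0107
t: 20.8
tool_pos: [0.509, 0.2402, 0.2764]
tool_rot: [2.958, -1.055, -0.0]
contact_force: [0.1, -0.2, -2.3]
opening: 0.0106
[ 3.08540655e-01 -1.18345013e-01  1.70482745e+00 -2.67069070e-04
  1.55506448e+00  9.94416215e-01] [0.50913286 0.24006962 0.27666272] -39.297534500595795
```

View pics/w13.png

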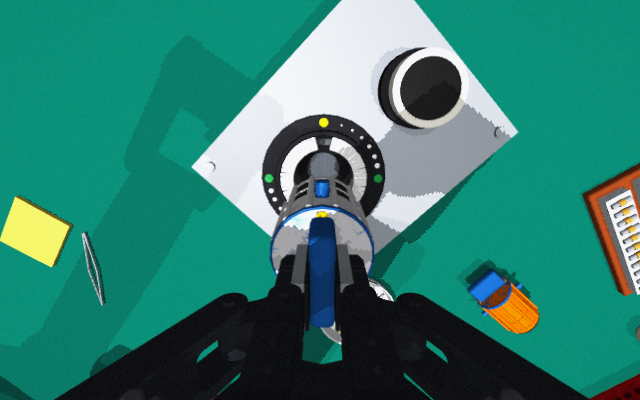

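View pics/s13.png

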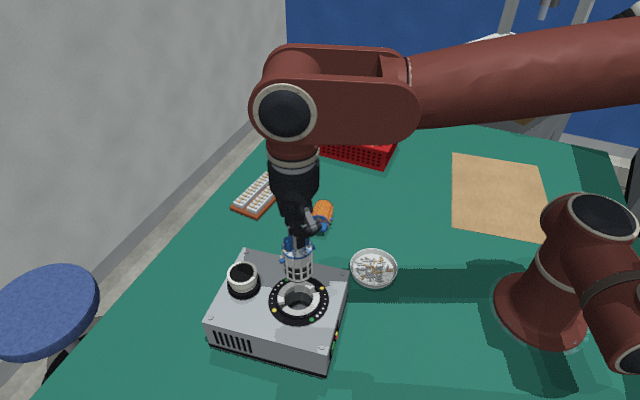

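View pics/t13.png

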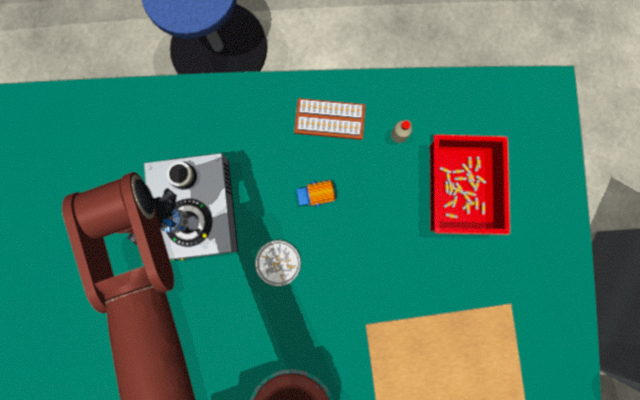

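```bash
python3 - <<'E'
from h import *
w=grab("wrist");s=grab("side");o=ctrl.get_obs();T=o["tool_pos"]
H,S,V=[w["hsv"][...,i].astype(int) for i in range(3)]
print("g",blobs((H>50)&(H<75)&(S>120)&(V>90)&(np.arange(640)[None]>250)&(np.arange(640)[None]<400)&(np.arange(400)[:,None]<260)&(np.arange(400)[:,None]>90),8))
print("y",blobs((H>20)&(H<35)&(S>150)&(V>130),8))
crop(w,250,100,400,340,3,"c9");crop(s,240,210,360,330,6,"c10")
print("axis proj .112",proj(w,(T[0],T[1],.112)),"mouth",proj(w,(.5097,.2407,.112)))
E
```

```text
g [(np.int32(66), array([268.3, 177.9]), array([264, 174,  10,   9], dtype=int32)), (np.int32(50), array([377.3, 177.8]), array([374, 174,   8,   8], dtype=int32))]
y [(np.int32(71), array([323. , 122.1]), array([319, 118,   9,  10], dtype=int32)), (np.int32(63), array([ 44.5, 212.8]), array([ 16, 197,  54,  32], dtype=int32)), (np.int32(22), array([622.7, 202.3]), array([620, 200,   6,   6], dtype=int32)), (np.int32(18), array([625.4, 211.4]), array([623, 209,   6,   6], dtype=int32)), (np.int32(48), array([321.7, 214.3]), array([316, 212,  12,   5], dtype=int32)), (np.int32(17), array([628.5, 220.3]), array([626, 219,   6,   4], dtype=int32)), (np.int32(16), array([631.5, 229. ]), array([629, 227,   6,   5], dtype=int32)), (np.int32(41), array([ 58.6, 250.1]), array([ 52, 233,  15,  34], dtype=int32)), (np.int32(17), array([634.6, 237.7]), array([632, 236,   6,   5], dtype=int32)), (np.int32(18), array([637.2, 246.1]), array([635, 244,   5,   5], dtype=int32))]
axis proj .112 [322.14857836 179.53937371] mouth [322.26884994 178.88968211]
```

View pics/c9.png

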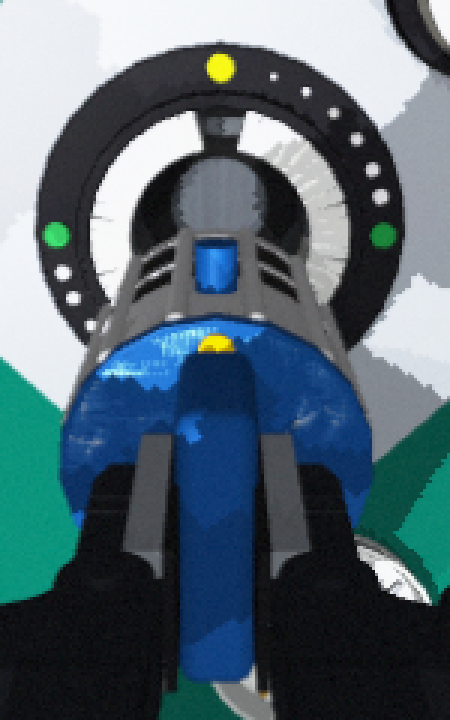

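View pics/c10.png

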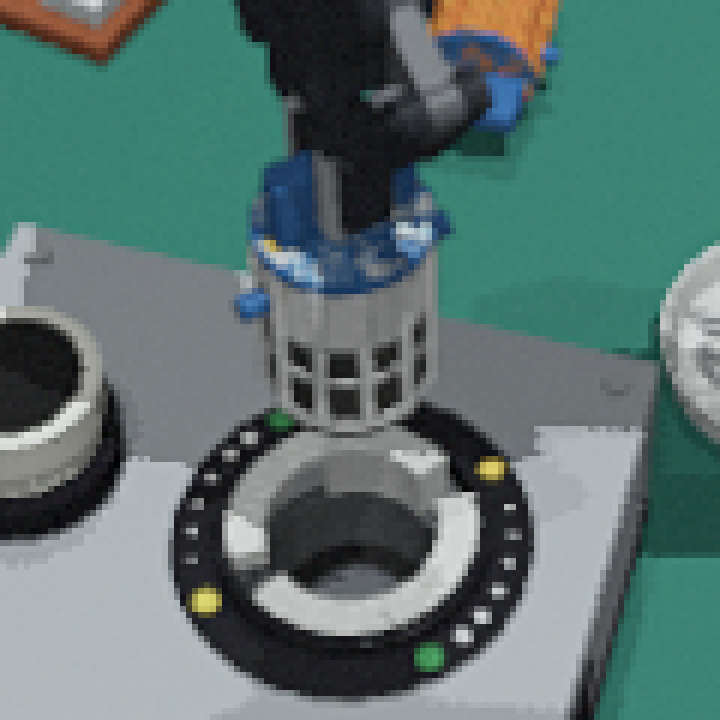

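```bash
python3 - <<'E'
from h import *
s=grab("side");o=ctrl.get_obs();T=o["tool_pos"];print(T)
f=T[2]-.0772
for h in(.01,.03,.05,.06,.072): print(h,proj(s,(T[0],T[1],f+h)))
R=cv2.Rodrigues(np.array(o["tool_rot"]))[0];yt=R[:,1]
print("px per mm of tool y", proj(s,T+yt*.001+[0,0,f+.03-T[2]])-proj(s,T+[0,0,f+.03-T[2]]))
g=s["bgr"].astype(int)
for r in range(262,280,2):
    # non-green / silhouettes: print hsv sat profile
    row=s["hsv"][r,278:322]; print(r," ".join(f"{v}" for v in row[:,1]))
w=grab("wrist")
for nm,uv,z in(("bar near",(322,237.3),f+.1),("bar far",(322,326.7),f+.1)):
    print(nm,R.T@(onz(w,uv,z)-T))
E
```

```text
[0.5091655  0.2403813  0.27670083]
0.01 [297.37804647 268.09496463]
0.03 [297.05438106 261.11081452]
0.05 [296.71900531 253.84648795]
0.06 [296.54674098 250.10425664]
0.072 [296.33585333 245.51281602]
px per mm of tool y [ 0.49098874 -0.21017049]
262 16 35 192 182 171 150 63 2 2 4 4 4 4 6 4 4 4 4 6 4 4 4 4 4 4 4 6 4 4 6 4 2 3 2 21 100 129 140 149 145 144 145 138 140
264 18 18 22 17 6 5 5 5 4 4 2 4 2 6 4 4 4 6 2 4 4 2 2 5 2 4 4 2 4 2 4 9 9 4 6 16 15 15 19 22 31 31 33 54
266 16 16 20 18 10 4 3 7 5 4 5 6 5 6 4 4 4 4 4 4 4 6 2 7 4 4 4 7 8 5 7 18 7 6 6 16 17 17 17 17 15 22 17 17
268 16 18 20 18 16 6 7 8 5 4 10 29 0 11 5 4 3 7 7 8 5 5 2 4 14 5 6 26 6 4 4 5 0 4 4 17 15 17 19 17 17 17 17 17
270 18 19 17 17 16 4 3 0 4 4 5 13 10 5 5 2 6 18 19 18 20 7 4 6 8 8 9 16 5 7 2 10 5 4 8 18 19 17 17 17 17 17 18 18
272 20 16 15 18 16 8 5 4 4 4 2 5 8 6 5 2 6 12 43 0 19 0 2 3 4 4 4 0 3 5 6 5 4 4 6 15 17 17 17 17 19 15 20 17
274 17 17 16 18 19 18 12 8 2 4 3 26 16 28 7 4 5 10 7 4 5 6 4 4 8 6 9 8 12 6 4 5 6 8 17 17 19 15 19 17 15 17 17 19
276 16 15 18 16 18 17 16 14 8 3 4 24 26 23 3 5 4 27 22 8 8 5 4 4 3 16 15 17 5 6 4 0 16 18 17 15 19 19 17 15 17 19 17 19
278 18 19 17 17 17 19 17 56 64 25 2 4 2 3 7 5 6 7 16 8 34 20 6 5 2 7 3 2 4 2 5 20 64 27 14 33 27 23 20 19 17 17 15 20
bar near [-8.95404598e-05 -2.42400739e-02 -2.27967564e-02]
bar far [-7.03931106e-05  2.01186068e-02 -2.28027198e-02]
```

```bash
python3 -m handwheel '{"offset":[[0.013,0.002,-0.2],[0.013,0.002,-0.5],[0.013,0.002,-0.8],[0.013,0.002,-1.1],[0.013,0.002,-1.4],[0.013,0.002,-1.6],[0.013,0.002,-1.75],[0.013,0.002,-1.85],[0.013,0.002,-1.9],[0.013,0.002,-1.9]],"roll":[0,0,0,0,0,0,0,0,0,0]}'
python3 - <<'E'
from h import *
w=grab("wrist","w14");d=grab("side");crop(d,240,210,360,330,6,"s14")
E
```

```text
t: 22.15
tool_pos: [0.5097, 0.241, 0.2007]
tool_rot: [-2.959, 1.055, -0.0]
contact_force: [-0.9, -0.4, -0.8]
opening: 0.0111
```

View pics/w14.png

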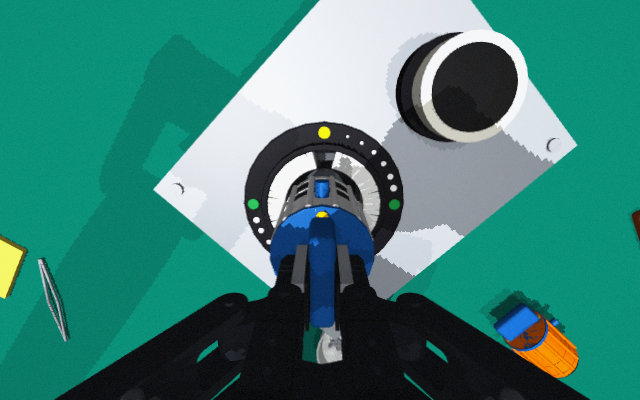

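View pics/s14.png

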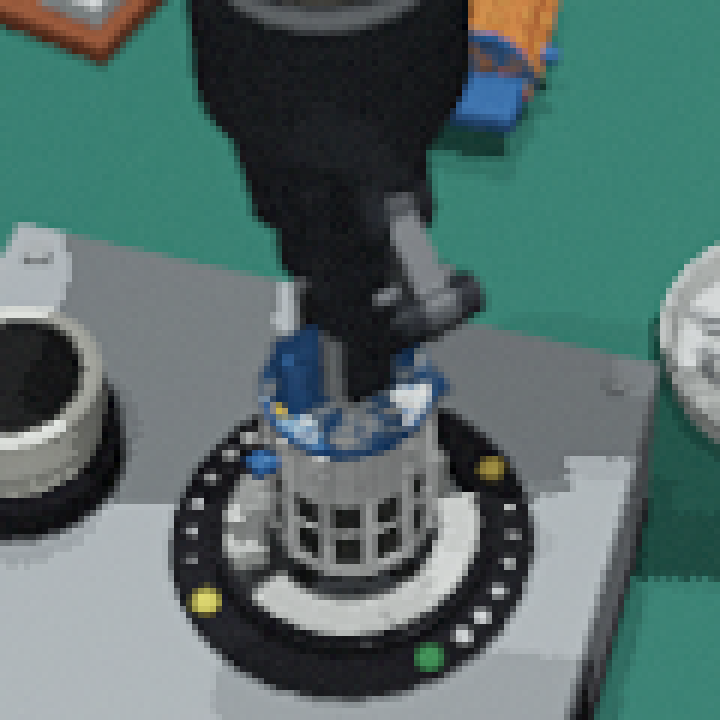

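```bash
python3 -m handwheel '{"offset":[[0.012,-0.012,-0.05],[0.012,-0.012,-0.12],[0.012,-0.012,-0.2],[0.012,-0.012,-0.28],[0.012,-0.012,-0.36],[0.012,-0.012,-0.44],[0.012,-0.012,-0.52],[0.012,-0.012,-0.6],[0.012,-0.012,-0.6],[0.012,-0.012,-0.6]],"roll":[0,0,0,0,0,0,0,0,0,0]}'
python3 - <<'E'
from h import *
w=grab("wrist","w15");d=grab("side");crop(d,240,210,360,330,6,"s15")
print(ctrl.get_obs()["wrist_torque"])
E
```

```text
t: 23.25
tool_pos: [0.5101, 0.2405, 0.1765]
tool_rot: [2.959, -1.055, -0.0]
contact_force: [-0.5, 0.3, -1.2]
opening: 0.0104
[ 0.01357172  0.00910078 -0.01701208]
```

View pics/s15.png

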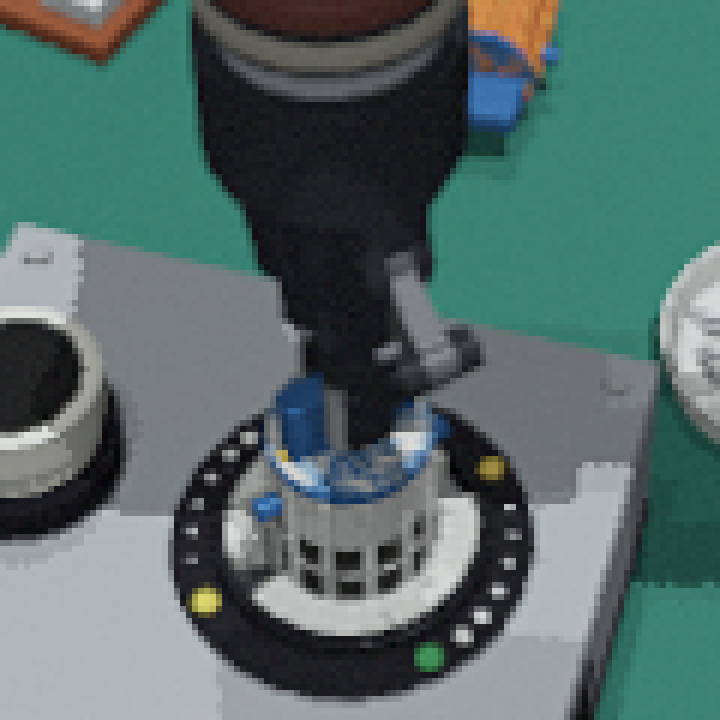

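```bash
python3 -m handwheel '{"offset":[[0,0,-0.08],[0,0,-0.16],[0,0,-0.24],[0,0,-0.32],[0,0,-0.4],[0,0,-0.48],[0,0,-0.56],[0,0,-0.64],[0,0,-0.7],[0,0,-0.7]],"roll":[0,0,0,0,0,0,0,0,0,0]}'
python3 - <<'E'
from h import *
w=grab("wrist","w16");d=grab("side");crop(d,240,210,360,330,6,"s16")
print(ctrl.get_obs()["wrist_torque"])
E
```

```text
t: 24.35
tool_pos: [0.5098, 0.2404, 0.148]
tool_rot: [2.959, -1.054, -0.001]
contact_force: [-0.2, 0.9, -2.3]
opening: 0.0107
[ 0.01798113 -0.01886192  0.04451849]
```

View pics/s16.png

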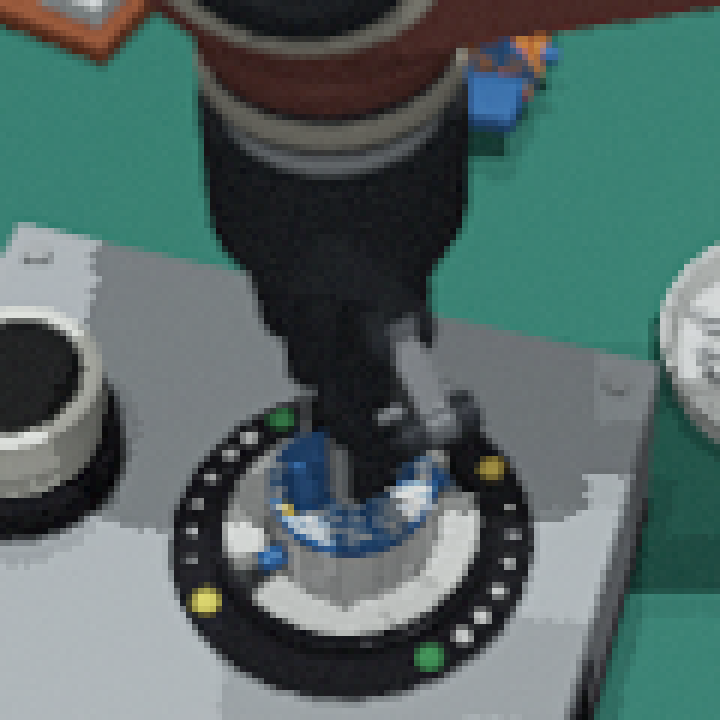

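View pics/w16.png

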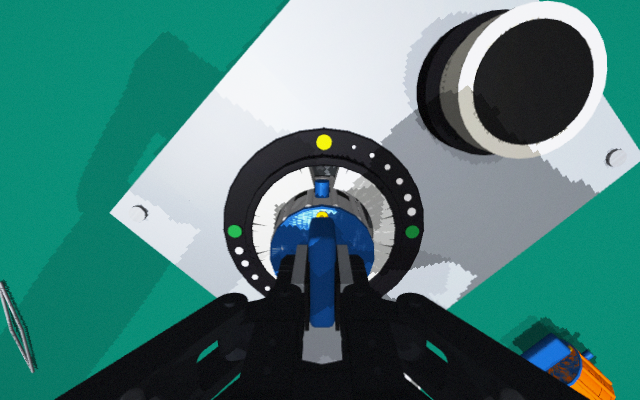

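```bash
python3 -m handwheel '{"offset":[[0,0,-0.06],[0,0,-0.12],[0,0,-0.18],[0,0,-0.24],[0,0,-0.3],[0,0,-0.36],[0,0,-0.42],[0,0,-0.48],[0,0,-0.48],[0,0,-0.48]],"roll":[0,0,0,0,0,0,0,0,0,0]}'
python3 - <<'E'
from h import *
w=grab("wrist","w17");d=grab("side");crop(d,240,210,360,330,6,"s17")
print(ctrl.get_obs()["wrist_torque"],ctrl.get_obs()["q"])
E
```

```text
t: 25.45
tool_pos: [0.5104, 0.2407, 0.1302]
tool_rot: [-2.959, 1.054, -0.001]
contact_force: [-2.7, -0.5, 6.6]
opening: 0.0105
[-0.11359215  0.60474406 -0.01832381] [ 3.08712405e-01 -7.48768020e-03  1.84772370e+00  1.05460663e-04
  1.30059082e+00  9.93330577e-01]
```

View pics/s17.png

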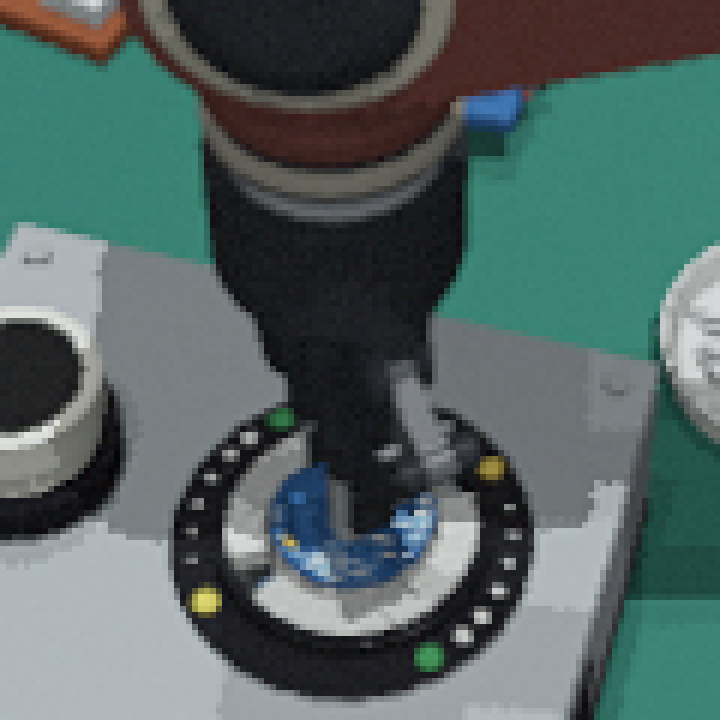

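```bash
python3 -m handwheel '{"offset":[[-0.01,0,-0.03],[-0.01,0,-0.03],[-0.01,0,-0.03],[-0.01,0,-0.03],[-0.01,0,-0.03],[-0.01,0,-0.03],[-0.01,0,-0.03],[-0.01,0,-0.03],[-0.01,0,-0.03],[-0.01,0,-0.03]],"roll":[0,-0.8,-1.6,-2.4,-3.2,-4,-4.8,-5.6,-6.4,-7.2]}'
python3 - <<'E'
from h import *
o=ctrl.get_obs();print(o["wrist_torque"],np.degrees(2*np.arctan2(o["tool_rot"][1],o["tool_rot"][0])))
w=grab("wrist","w18")
E
```

```text
t: 26.55
tool_pos: [0.5114, 0.2407, 0.1299]
tool_rot: [-2.357, 2.072, -0.004]
contact_force: [0.3, -0.4, 6.3]
opening: 0.011
[-0.17647676  0.04498354  0.037044  ] 277.3838190897535
```

View pics/w18.png

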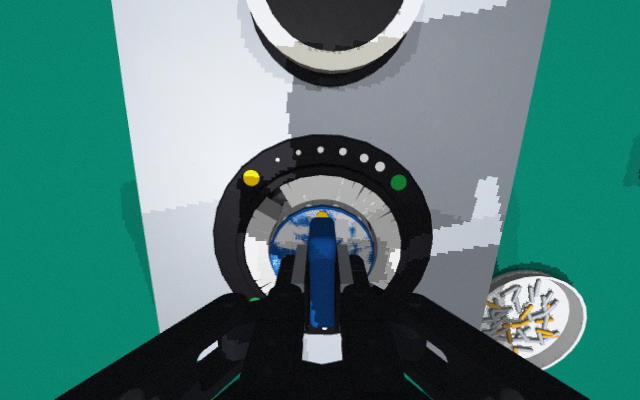

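```bash
python3 -m handwheel '{"offset":[[0,0,0],[0,0,0],[0,0,0],[0,0,0],[0,0,0],[0,0,0],[0,0,0],[0,0,0],[0,0,0],[0,0,0]],"roll":[-0.9,-1.8,-2.7,-3.6,-4.5,-5.4,-6.3,-7.2,-7.9,-8.1]}'
python3 - <<'E'
from h import *
o=ctrl.get_obs();print(o["wrist_torque"],np.degrees(2*np.arctan2(o["tool_rot"][1],o["tool_rot"][0])),o["q"])
w=grab("wrist","w19")
E
```

```text
t: 27.6
tool_pos: [0.5113, 0.2406, 0.1298]
tool_rot: [-1.298, 2.857, -0.002]
contact_force: [0.1, -1.2, 6.4]
opening: 0.0107
[-0.22647185  0.12577247  0.13401616] 228.88591494078668 [ 3.08631023e-01 -7.22987095e-03  1.84832437e+00 -9.85518772e-04
  1.29665392e+00  2.59726848e+00]
```

View pics/w19.png

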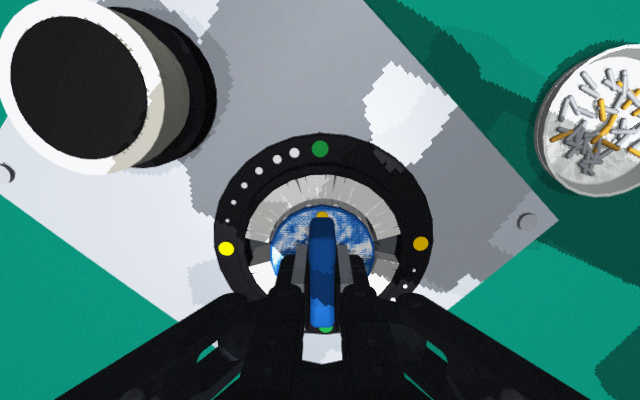

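```bash
python3 -m handwheel '{"offset":[[0,0,0.02],[0,0,0.04],[0,0,0.06],[0,0,0.08],[0,0,0.1],[0,0,0.12],[0,0,0.14],[0,0,0.16],[0,0,0.16],[0,0,0.16]],"roll":[0,0,0,0,0,0,0,0,0,0]}'
python3 - <<'E'
from h import *
o=ctrl.get_obs();print(o["wrist_torque"],o["contact_force"],o["tool_pos"])
E
```

```text
t: 28.65
tool_pos: [0.51, 0.2407, 0.1347]
tool_rot: [-1.302, 2.858, 0.0]
contact_force: [3.6, 0.9, 4.3]
opening: 0.0109
[ 0.03220047 -0.70045507  0.03103212] [3.55451085 0.90596967 4.2608273 ] [0.50997546 0.24067079 0.13471618]
```

```bash
python3 -m handwheel '{"offset":[[0,0,0],[0,0,0],[0,0,0],[0,0,0],[0,0,0],[0,0,0],[0,0,0],[0,0,0],[0,0,0],[0,0,0]],"roll":[0,0,0,0,0,0,0,0,0,0]}' 35 20
python3 -m handwheel '{"offset":[[0,0,0.1],[0,0,0.3],[0,0,0.6],[0,0,1],[0,0,1.5],[0,0,2],[0,0,2.5],[0,0,3],[0,0,3.2],[0,0,3.2]],"roll":[0,0,0,0,0,0,0,0,0,0]}'
python3 - <<'E'
from h import *
w=grab("wrist","w20");d=grab("side");crop(d,240,210,360,330,6,"s20")
E
```

```text
t: 29.65
tool_pos: [0.5097, 0.2405, 0.1346]
tool_rot: [-1.302, 2.859, -0.0]
contact_force: [-0.2, 0.7, 0.0]
opening: 0.0354
t: 30.65
tool_pos: [0.5106, 0.2408, 0.2653]
tool_rot: [-1.3, 2.855, -0.001]
contact_force: [0.6, 0.3, -0.5]
opening: 0.0351
```

View pics/w20.png

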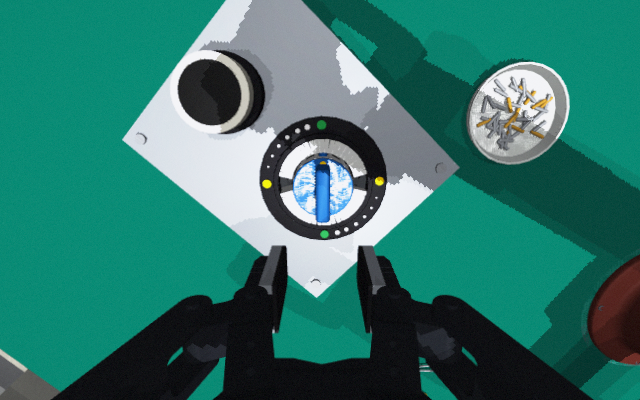

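View pics/s20.png

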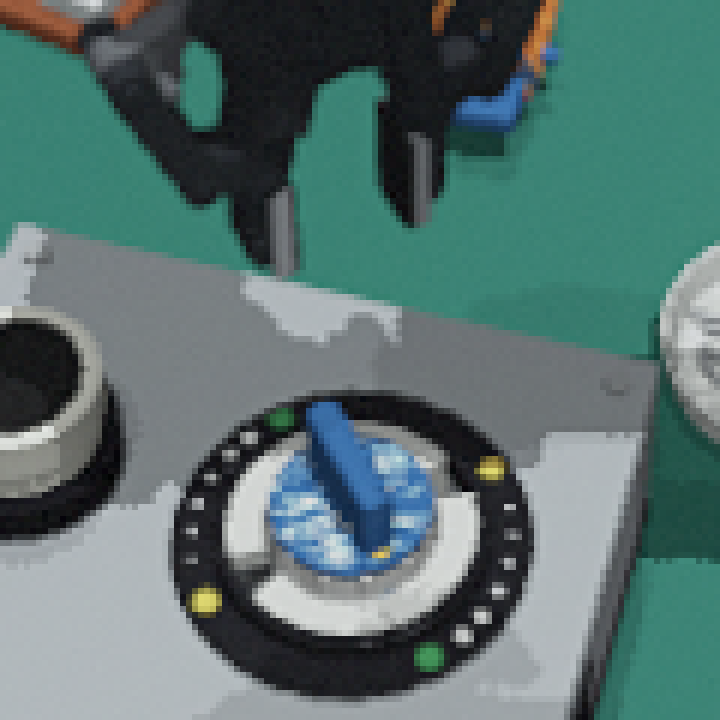

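```bash
python3 - <<'E'
from h import *
s=grab("side");t=grab("top","t21")
for z in(.1665,.1595,.150): print(z,(proj(s,(.5099,.2406,z))-[240,210])*6, "cap",(proj(s,(.5099,.2406,z-.028))-[240,210])*6)
u=np.array([-.774,.633,0])*.023
for z in(.1665,.1595,.155,.150): print(z,[((proj(s,np.array([.5099,.2406,z])+k*u)-[240,210])*6).round() for k in(1,-1)])
crop(s,280,260,330,320,12,"s21")
E
```

```text
0.1665 [345.8431901 433.228117 ] cap [348.32535726 484.89160819]
0.1595 [346.4747734  446.39623316] cap [348.92789905 497.39723734]
0.15 [347.32004111 463.99556274] cap [349.7345163  514.11670757]
0.1665 [array([380., 485.]), array([313., 383.])]
0.1595 [array([380., 498.]), array([314., 396.])]
0.155 [array([380., 507.]), array([315., 405.])]
0.15 [array([381., 516.]), array([315., 414.])]
```

View pics/s21.png

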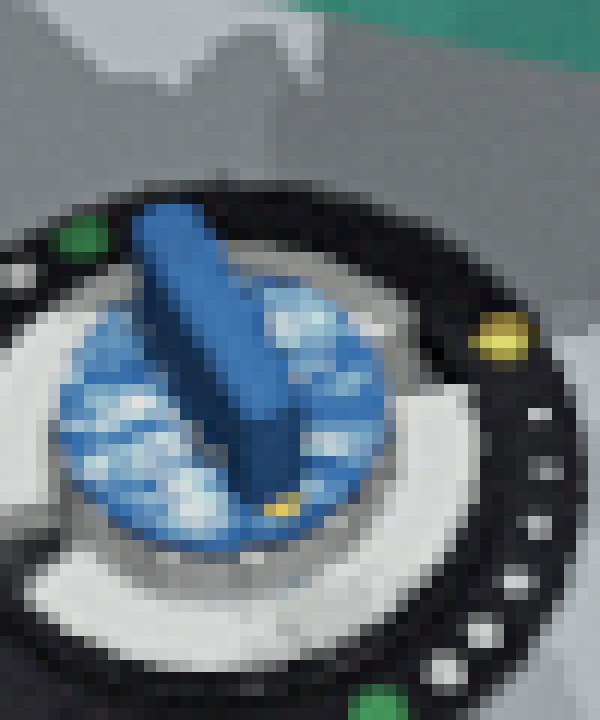

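View pics/t21.png

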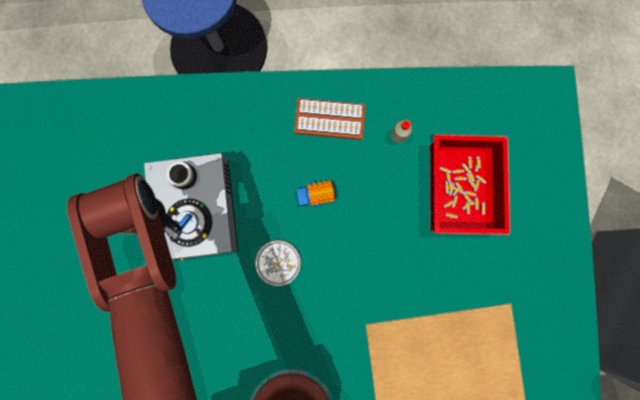

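```bash
python3 - <<'E'
from h import *
for n,z in(("s15",.1765),("s16",.148),("s17",.1302),("s20",None)):
    im=cv2.imread(f"pics/{n}.png");g=cv2.cvtColor(im,cv2.COLOR_BGR2HSV).astype(int)[3::6,3::6]
    H,S,V=[g[...,i] for i in range(3)]
    m=(H>98)&(H<122)&(S>60)&(V>60)
    low=[np.where(m[:,c])[0].max() if m[:,c].any() else -1 for c in range(48,72)]
    # subpixel by saturation transition
    sub=[]
    for c in range(54,64):
        r=low[c-48]; seg=S[r-3:r+4,c]; 
        a,b=S[r-2:r+1,c].mean(),S[r+3:r+5,c].mean()
        sub.append(r)
    print(n,z,low,np.mean(sub))
E
```

```text
s15 0.1765 [np.int64(80), np.int64(81), np.int64(82), np.int64(82), np.int64(82), np.int64(83), np.int64(83), np.int64(83), np.int64(83), np.int64(83), np.int64(83), np.int64(83), np.int64(83), np.int64(83), np.int64(83), np.int64(82), np.int64(82), np.int64(81), np.int64(81), np.int64(80), np.int64(79), np.int64(78), np.int64(77), np.int64(75)] 82.9
s16 0.148 [np.int64(88), np.int64(89), np.int64(90), np.int64(90), np.int64(91), np.int64(91), np.int64(91), np.int64(92), np.int64(92), np.int64(92), np.int64(92), np.int64(92), np.int64(92), np.int64(92), np.int64(91), np.int64(91), np.int64(91), np.int64(90), np.int64(90), np.int64(89), np.int64(88), np.int64(87), np.int64(86), np.int64(82)] 91.7
s17 0.1302 [np.int64(93), np.int64(94), np.int64(95), np.int64(96), np.int64(96), np.int64(97), np.int64(97), np.int64(97), np.int64(97), np.int64(97), np.int64(97), np.int64(97), np.int64(97), np.int64(97), np.int64(97), np.int64(96), np.int64(96), np.int64(96), np.int64(95), np.int64(94), np.int64(93), np.int64(93), np.int64(91), np.int64(89)] 96.9
s20 None [np.int64(91), np.int64(93), np.int64(93), np.int64(94), np.int64(94), np.int64(95), np.int64(95), np.int64(95), np.int64(95), np.int64(95), np.int64(95), np.int64(95), np.int64(95), np.int64(95), np.int64(95), np.int64(94), np.int64(94), np.int64(94), np.int64(93), np.int64(92), np.int64(91), np.int64(91), np.int64(89), np.int64(87)] 94.9
```

```bash
python3 - <<'E'
from h import *
print(ctrl.finish_job(), ctrl.get_obs()["t"])
E
```

```text
the job is handed in; nothing more can be done
the job is handed in; nothing more can be done
```

The cartridge is locked in the extractor port, and I handed the job in at about 31 s on the robot's clock, against the 72 s limit.

- **Standing it up:** The handwheel can't tilt the tool, so I took the white cartridge lightly by the ends of its grip bar. With the grip loosened, it swung on the pads while I led the bar over in an arc until it stood. I let go, and the pictures showed it upright and free.
- **Fitting it:** I gripped the bar across its thickness with 60 N, lined the pins up with the slots and lowered it in without contact. I pressed it against the spring (about 6.5 N net at the wrist), turned it about 92° clockwise, let it rise and let go.

**Last checks**
- The bar lies in line with the green dots.
- The cap's lower edge in the side view rose about 6.8 mm from the pressed position. That puts cartridge_mid at about 110 mm, against 109.5 mm when locked.
- The jig, dish, bottle, basket and orange look-alike show no visible shift in the top view.
- The gripper is clear of everything, and the largest force I saw reported was about 12 N.

**Disagreements**
- A cruder reading of the bar's top in the side view put the cartridge about 5–6 mm lower. I trusted the before-and-after comparison because it does not depend on the camera calibration.
- Two wrist-camera readings of the bar's position differed by about 5 mm, so I used only each view's sideways reading. The fit confirmed that choice.
- I did not tug the cartridge to test the lock.

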